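Put the cleaning corner of the bench in order

TASK

Put the cleaning corner of the workbench in order: stand the toppled square bottle upright in the middle of the cork mat, then set its black stopper fully home in its neck. Stow every loose rod in the rack, one to a hole, slid tip first from the front through both plates until the handle's shoulder comes up to the front plate. Leave everything else on the bench where it is.

Things in the scene. Friction and masses are not known exactly. Their poses are not given: they have to be found in the camera images.
- rack: fixed steel rack, 76 deep (x), 250 wide (y), 98 mm high. Upright front and rear plates, 6 mm thick, outer faces 76 mm apart, each with four 15 mm round holes 75 mm above the bench, 64 mm apart, in line front to rear. Origin under its centre on the bench; x points from the front plate (towards the robot, yaw within 0.2 rad) to the rear one. Rods slide in along +x.
- hole0 (a point): centre of hole 0 at the outer face of the rack's front plate (75 mm above the bench); the matching hole in the rear plate lies straight behind it along the rack's x; axes as the rack's
- hole1 (a point): centre of hole 1 at the outer face of the rack's front plate (75 mm above the bench); the matching hole in the rear plate lies straight behind it along the rack's x; axes as the rack's
- hole2 (a point): centre of hole 2 at the outer face of the rack's front plate (75 mm above the bench); the matching hole in the rear plate lies straight behind it along the rack's x; axes as the rack's
- hole3 (a point): centre of hole 3 at the outer face of the rack's front plate (75 mm above the bench); the matching hole in the rear plate lies straight behind it along the rack's x; axes as the rack's
- rod0: loose rod (0.13 kg): square aluminium handle 22 x 22 x 80 mm, then round steel shaft 10 mm across, 90 mm long, last 8 mm tapered to 5 mm. Lies flat, level. Origin on the underside of the handle's middle; x along the rod to the tip; the axis is 11 mm above the origin in its own z. Balances in the front half of the handle. Two to four are present (absent: None).
- rod0_shoulder (a point): on the axis of rod0, at the handle's front face where the shaft begins (40 mm ahead of the handle's middle; the tip is 90 mm further on); axes as the rod's
- rod1: loose rod (0.13 kg): square aluminium handle 22 x 22 x 80 mm, then round steel shaft 10 mm across, 90 mm long, last 8 mm tapered to 5 mm. Lies flat, level. Origin on the underside of the handle's middle; x along the rod to the tip; the axis is 11 mm above the origin in its own z. Balances in the front half of the handle. Two to four are present (absent: None).
- rod1_shoulder (a point): on the axis of rod1, at the handle's front face where the shaft begins (40 mm ahead of the handle's middle; the tip is 90 mm further on); axes as the rod's
- rod2: loose rod (0.13 kg): square aluminium handle 22 x 22 x 80 mm, then round steel shaft 10 mm across, 90 mm long, last 8 mm tapered to 5 mm. Lies flat, level. Origin on the underside of the handle's middle; x along the rod to the tip; the axis is 11 mm above the origin in its own z. Balances in the front half of the handle. Two to four are present (absent: None).
- rod2_shoulder (a point): on the axis of rod2, at the handle's front face where the shaft begins (40 mm ahead of the handle's middle; the tip is 90 mm further on); axes as the rod's
- rod3: loose rod (0.13 kg): square aluminium handle 22 x 22 x 80 mm, then round steel shaft 10 mm across, 90 mm long, last 8 mm tapered to 5 mm. Lies flat, level. Origin on the underside of the handle's middle; x along the rod to the tip; the axis is 11 mm above the origin in its own z. Balances in the front half of the handle. Two to four are present (absent: None).
- rod3_shoulder (a point): on the axis of rod3, at the handle's front face where the shaft begins (40 mm ahead of the handle's middle; the tip is 90 mm further on); axes as the rod's
- bottle: loose amber bottle (0.25 kg, empty), lying on its side at the start: square body 64 x 64 x 100 mm, then a round neck 36 mm outside diameter, 26 mm bore, 45 mm long and open (145 mm in all). Origin at the centre of its base, z along it to the mouth.
- bottle_mouth (a point): centre of the bottle's mouth, at the rim, 145 mm from the base; axes as the bottle's
- mat: fixed square cork mat on the bench, 140 x 140 mm, 4 mm thick; origin at its underside centre
- stopper: loose black stopper (0.06 kg), 72 mm high: tapered plug 35 mm long (16 mm across at the bottom, 23 at the top), flange 36 mm across, 5 thick, round grip 22 mm across, 32 high on top. Starts upright in the block's hole, flange on the block. Origin at the plug's lower end, z up through the grip. Fully home: flange on the bottle's rim.
- stopblock: fixed wooden block 70 x 70 x 45 mm with a hole that holds the stopper; origin at its underside centre
- tape: bystander: roll of masking tape lying flat, 90 mm across, 24 mm high; origin at its underside
- driver: bystander: screwdriver lying on the bench, about 180 mm long; origin at its middle
- jar: bystander: small closed jar, 50 mm across, 60 mm high; origin at its underside
- hammer: bystander: brass hammer lying on the bench, about 220 mm long
- oiler: bystander: green oil can, upright, 56 mm across, 130 mm high; origin at its underside
- block: bystander: brass block 70 x 40 x 30 mm; origin at its underside
Things that resemble listed ones, but are neither listed nor needed, are in the scene too. Several things have the shape of the bottle; the one meant has the colours described above. Several things have the shape of the stopper; the one meant has the colours described above.

How it is judged:
By the outcome, as a careful person would: the job done as asked, in the order asked, and still so for the second after the job is handed in, with the robot touching nothing.
Of rod0, rod1, rod2, rod3 only 2 to 4 are there at a start; the rules pass over those that are not, and their reading is None.
At some moment in a run one of rod0, rod1, rod2, rod3 may be knocked a few centimetres aside while the robot is not near it.
It also fails if it takes over 210 s, if anything falls off the work surface, if the arm or the gripper's body presses on something with over 40 N, if the wrist force passes 120 N, or if a joint passes its speed limit or range.

ROBOT

A 6-joint arm with a two-finger parallel gripper is mounted at the origin on the work surface. World frame = base frame: x ahead of the robot, y to its left, z up, the work surface at z = 0. Lengths are in m, angles in degrees, forces in N, time in s.
With the tool pointing down it reaches from about 0.35 to 0.875 m from the base axis. Payload 4.2 kg.
Tool frame: the origin (TCP) lies midway between the tips of the shut fingers; the grasp point (between the pads) lies 19 mm behind it; z points along the fingers, y is the line along which they close (so a half turn about z gives the same grasp; the last joint's range is limited). The gripper opens to 87 mm and grips with 3 to 60 N. Pads are 19 mm wide; open, the fingers measure 117 mm over their backs; the gripper's body (75 mm by 190 mm) begins 51 mm behind the grasp point.
Start: joints at [81.165, 22.042, 0.453, 0, -68.411, -14.817], TCP at [0.251, 0.572, 0.223] pointing down, gripper open.
Joint ranges: [-179.83, 179.83], [-69.29, 118.12], [-61.27, 80.66], [-181.25, 117.63], [-171.15, -9.14], [-177.46, 177.46]. Speed limits (degrees/s): [159.86, 159.86, 180, 180, 180, 180].

INTERFACE

Orientations are given as a 3x3 rotation matrix whose columns are the frame's x, y, z axes.
In Python, from station import * gives the robot as it stands.
- The arm moves only by the tool move_arm, never from a script. Its argument "targets" is text: rows parted by semicolons, each of 4 numbers parted by spaces: the shift along the world's x, y, z in units of 25 mm (1.0 is 25 mm), then the turn about the world's z in units of 5 degrees (1.0 is 5 degrees). In form: tx ty tz spin; .... A call has 1 to 10 rows; each row shifts and turns the commanded pose from where the row before left it; what a row does not reach is not made up. A row lasts 1/12 s, in which the tool goes at most 41.7 mm and 7.16 degrees, less where a joint would pass 70% of its speed; a pose out of reach is approached as far as the arm can. A call is refused whole if a number of a shift passes 1 or a number of a turn 1, either way. A call with a gripper value outside its range is refused whole. "gripper" is the finger opening in mm, from 0 to 87, set as the call begins (left out, the last holds). The fingers move at their own pace and stop on an object; the grip force is fixed at half the most. Time passes only in rows, so rows that do not move let the fingers close. It gives the time, the measured TCP pose, the force, the opening and the grip force at its end, in the units of the state.
- sense(): the state, without advancing time (a new reading comes with each control period).
- capture(name): name is "side" or "top" or "wrist"; returns a dict with "image" (420x560x3 uint8, blue, green, red), "fx", "fy", "cx", "cy" (pixels), "world_from_camera" (4x4, takes a point from camera to world coordinates); the wrist camera has in their place "hand_eye" (4x4, takes a point from camera to tool coordinates, whose origin is the TCP and whose axes are the flange's). Camera axes: x right, y up, looking along -z (the intrinsics and any distortion apply to the point x, -y, -z); pixel columns grow to the right and rows downward; lengths in m; the calibration is good to about 2 mm. A picture is of the moment at which its call begins: read the wrist's pose just before it. There is no depth.
- finish_job(): hands the job in; it is judged then, once.
The state is a dict: "time_s": time; "joints": joint angles; "joint_velocities": joint speeds; "effort": joint torques, N m; "tcp_pos": TCP position; "ee_rot": TCP orientation; "wrist_force": force on the tool from outside, world axes, zero at the start; "moment": the same for the moment, N m; "gripper_width": opening from 0.0 (shut) to 1.0 (fully open); "gripper_force": force on a finger pad.
Only numpy, scipy, OpenCV 4.12 (cv2) and the standard library are available. Lean on these libraries where they do the work, as an engineer would, in place of code of your own. Each camera call takes 0.05 s, during which the arm holds its last target. There are 200 camera calls.

## Working session

There is one attempt and no reset: what is moved stays moved. The work goes in short steps, Python scripts to look and compute and a tool call to move; the robot and the scene stay as the last step left them, time stands still between calls to the robot, and variables do not carry over. Pictures are saved under pics/ and viewed, at most 14 in all, crops included, and the job is handed in when it is done.

Besides the shell and the picture viewer there is one more tool, called after "Emit:" as a command line: name --argument value ..., lists and objects as JSON in quotes. move_arm: Moves the arm, as the interface text tells. Its arguments: {"type":"object","properties":{"targets":{"type":"string"},"gripper":{"type":"number"}},"required":["targets"]}

```bash
ls; mkdir -p pics
cat > h.py <<'E'
from station import *
import numpy as np, cv2, pickle
def cam(n):
    s=sense(); c=capture(n)
    if 'hand_eye' in c:
        T=np.eye(4); T[:3,:3]=s['ee_rot']; T[:3,3]=s['tcp_pos']; c['W']=T@np.array(c['hand_eye'])
    else: c['W']=np.array(c['world_from_camera'])
    return c
def ray(c,u,v):
    d=np.array([(u-c['cx'])/c['fx'],-(v-c['cy'])/c['fy'],-1]); return c['W'][:3,3],c['W'][:3,:3]@d
def onz(c,u,v,z):
    o,d=ray(c,u,v); return o+d*(z-o[2])/d[2]
def proj(c,p):
    q=np.linalg.inv(c['W'])@np.r_[p,1]; return c['cx']+c['fx']*q[0]/-q[2], c['cy']-c['fy']*q[1]/-q[2]
E
python3 - <<'E'
from h import *
for n in ['side','top','wrist']:
    c=cam(n); cv2.imwrite(f'pics/{n}0.png',c['image']); pickle.dump(c,open(n+'.pkl','wb'))
    print(n,{k:v for k,v in c.items() if k!='image'})
print(sense())
E
```

```text
pics
side {'fx': 410.53282888827124, 'fy': 410.53282888827124, 'cx': 282.24616270020834, 'cy': 203.91147822515686, 'world_from_camera': array([[ 0.92804514,  0.29177531, -0.23151539,  0.2702977 ],
       [-0.3721244 ,  0.69963872, -0.60994187, -0.63102259],
       [-0.01598885,  0.65220612,  0.75787303,  0.96171396],
       [ 0.        ,  0.        ,  0.        ,  1.        ]]), 'W': array([[ 0.92804514,  0.29177531, -0.23151539,  0.2702977 ],
       [-0.3721244 ,  0.69963872, -0.60994187, -0.63102259],
       [-0.01598885,  0.65220612,  0.75787303,  0.96171396],
       [ 0.        ,  0.        ,  0.        ,  1.        ]])}
top {'fx': 392.9104803806458, 'fy': 392.9104803806458, 'cx': 284.706948446156, 'cy': 210.82388848540984, 'world_from_camera': array([[-9.73659821e-03,  9.91612329e-01, -1.28880517e-01,
         3.57491991e-01],
       [-9.99952373e-01, -9.74198223e-03,  5.88644327e-04,
         1.04104155e-01],
       [-6.71844737e-04,  1.28880110e-01,  9.91659955e-01,
         1.51393070e+00],
       [ 0.00000000e+00,  0.00000000e+00,  0.00000000e+00,
         1.00000000e+00]]),
[... 1175 characters left out ...]
114287e+01, -1.48176779e+01]), 'joint_velocities': array([-0.11550833, -0.10666548,  0.24496952,  0.11313796,  0.02819252,
       -0.05201943]), 'effort': array([-3.54064878e-05, -3.91051698e+01,  1.87587476e+01,  4.22227979e+00,
        1.23865486e-02, -1.37652623e-04]), 'tcp_pos': array([0.25053801, 0.57209052, 0.22171261]), 'ee_rot': array([[ 9.15947571e-01, -4.01297555e-01, -5.64737371e-04],
       [-4.01297935e-01, -9.15946214e-01, -1.58102042e-03],
       [ 1.17190570e-04,  1.67475975e-03, -9.99998591e-01]]), 'wrist_force': array([ 0.24643163, -0.72144344,  0.19995105]), 'moment': array([ 0.01824366,  0.00241468, -0.0345683 ]), 'gripper_force': 0.0, 'gripper_width': 0.9993575034157717}
```

View pics/top0.png

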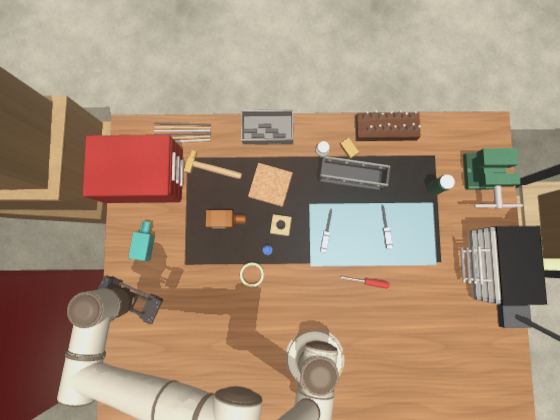

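View pics/side0.png

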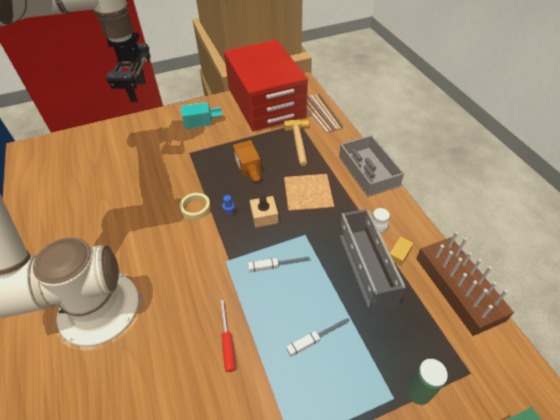

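The top view shows:
- **Bottle candidates:** amber at (219,218), neck pointing right, and teal at (142,240). The amber one fits.
- **Stopper candidates:** black on the wooden block at (281,225), and blue at (267,250). The black one fits.
- **Rods:** two on the blue sheet at (327,232) and (388,228), tips up (+x). The thin bars at (183,132) have no handles.
- **Rack:** (354,173), just behind the rods.
- **Mat:** (270,184).

I'll confirm these in one enlarged crop.

Run:
```python
from h import *
t=pickle.load(open('top.pkl','rb'));s=pickle.load(open('side.pkl','rb'))
a=cv2.resize(t['image'][150:270,195:455],None,fx=3,fy=3,interpolation=cv2.INTER_CUBIC)[:, :780]
cv2.imwrite('pics/crop_t.png',a)
b=cv2.resize(s['image'][130:360,215:415],(520,598),interpolation=cv2.INTER_CUBIC)
cv2.imwrite('pics/crop_s.png',b)
```

```text
(no output)
```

View pics/crop_t.png

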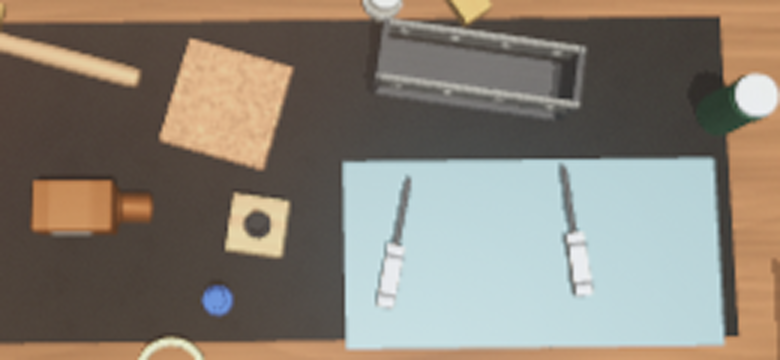

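View pics/crop_s.png

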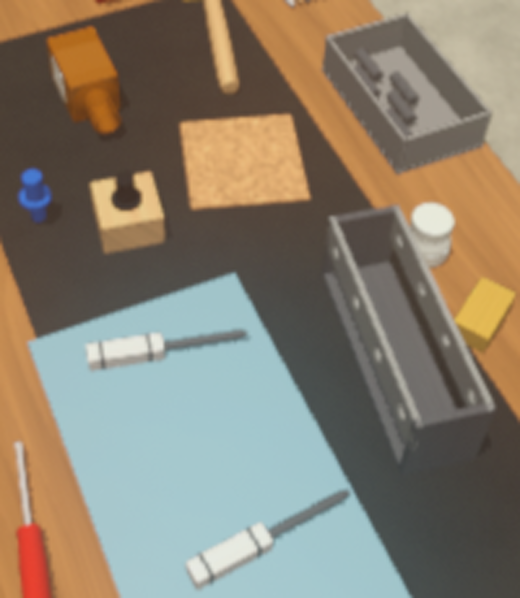

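The crops confirm it: the amber bottle's neck points right and the black stopper sits in the light wooden block. There are two rods with white handles, with shaft ends at crop_t (407,178) and (562,166). The front-plate holes show as light dots on the rack. Next I'll measure coarsely.

Run:
```python
from h import *
t=pickle.load(open('top.pkl','rb'));im=t['image']
hsv=cv2.cvtColor(im,cv2.COLOR_BGR2HSV)
def px(cx,cy): return 195+cx/3-0.33,150+cy/3-0.33
for (x,y) in [(235,215),(225,105),(272,215)]: print(hsv[int(px(x,y)[1]),int(px(x,y)[0])])
P=lambda n,cx,cy,z: print(n,np.round(onz(t,*px(cx,cy),z),4))
for c in [(192,39),(293,67),(265,168),(160,140)]: P('mat',*c,.004)
for c in [(235,193),(290,200),(285,257),(226,252)]: P('blk',*c,.045)
P('stop',257,222,.06)
for c in [(33,180),(111,179),(112,233),(33,232)]: P('bot',*c,.064)
P('neckend',151,207,.032)
P('r0tip',407,178,.011);P('r0hb',385,305,.011);P('r0sh',396,243,.011)
P('r1tip',562,166,.011);P('r1hb',584,294,.011);P('r1sh',574,233,.011)
for c in [(378,75),(388,21),(580,104),(585,46)]: P('rack',*c,.098)
```

```text
[ 19  75 228]
[ 15  98 224]
[ 22  68 224]
mat [0.746  0.2039 0.004 ]
mat [0.7071 0.0718 0.004 ]
mat [0.574  0.1096 0.004 ]
mat [0.612  0.2456 0.004 ]
blk [0.5368 0.1474 0.045 ]
blk [0.5272 0.0785 0.045 ]
blk [0.4558 0.0856 0.045 ]
blk [0.4627 0.1591 0.045 ]
stop [0.4985 0.1199 0.06  ]
bot [0.5532 0.3975 0.064 ]
bot [0.5535 0.3007 0.064 ]
bot [0.4862 0.2989 0.064 ]
bot [0.4884 0.3964 0.064 ]
neckend [0.5216 0.2541 0.032 ]
r0tip [ 0.5582 -0.0729  0.011 ]
r0hb [ 0.3959 -0.041   0.011 ]
r0sh [ 0.4746 -0.0568  0.011 ]
r1tip [ 0.5718 -0.273   0.011 ]
r1hb [ 0.4073 -0.294   0.011 ]
r1sh [ 0.4851 -0.2847  0.011 ]
rack [ 0.6743 -0.0303  0.098 ]
rack [ 0.7421 -0.0441  0.098 ]
rack [ 0.6357 -0.2763  0.098 ]
rack [ 0.7082 -0.2856  0.098 ]
```

Emit:
move_arm --targets ".77 -.86 0 -.95;.77 -.86 0 -.95;.77 -.86 0 -.95;.77 -.86 0 -.95;.77 -.86 0 -.95;.77 -.86 0 -.95;.77 -.86 0 -.95;.77 -.86 0 -.95;.77 -.86 0 -.95;.77 -.86 0 -.95" --gripper 70

```text
time_s: 0.98
tcp_pos: [0.4438, 0.3562, 0.2223]
ee_rot: [[0.319, -0.948, -0.0], [-0.948, -0.319, -0.0], [0.0, 0.001, -1.0]]
wrist_force: [0.6, 0.6, 0.2]
gripper_width: 0.8
gripper_force: 0.0
```

Emit:
move_arm --targets ".77 -.86 0 -.95;.77 -.86 0 -.95;.77 -.86 0 -.95;.77 -.86 0 -.95;0 0 0 0;0 0 0 0;0 0 0 0;0 0 0 0"

```text
time_s: 1.65
tcp_pos: [0.5196, 0.2721, 0.2224]
ee_rot: [[-0.001, -1.0, -0.0], [-1.0, 0.001, -0.0], [0.0, 0.0, -1.0]]
wrist_force: [-0.2, -0.4, 0.1]
gripper_width: 0.807
gripper_force: 0.0
```

Run:
```python
from h import *
c=cam('wrist'); pickle.dump(c,open('w1.pkl','wb')); cv2.imwrite('pics/w1.png',c['image'])
```

```text
(no output)
```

View pics/w1.png

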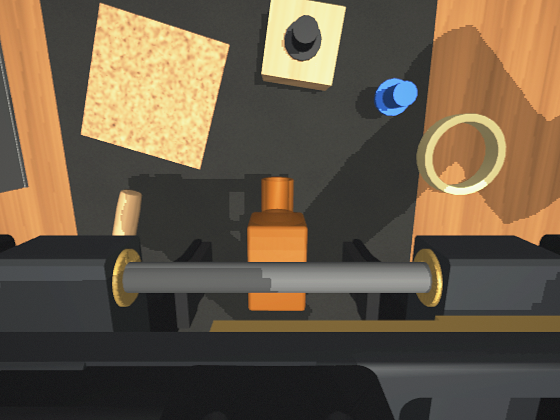

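The wrist view shows the neck end at (277,178), the body's shoulder at row ~226 between columns 248 and 307, the mat's corners from (100,3) to (200,169), and the black stopper at (303,35).

Run:
```python
from h import *
c=pickle.load(open('w1.pkl','rb'))
P=lambda n,u,v,z: print(n,np.round(onz(c,u,v,z)[:2],4))
h=cv2.cvtColor(c['image'],cv2.COLOR_BGR2HSV)
m=cv2.inRange(h,(5,150,60),(16,255,255)); 
for r in (190,200,208,226,235,245,298,305,312):
    x=np.where(m[r,230:330])[0]+230; print(r,x.min() if len(x) else 0,x.max() if len(x) else 0,end=' | ')
print()
for v in (190,200): P('nl',262,v,.032);P('nr',293.5,v,.032)
P('rim',277,178,.032);P('rimtop',277,178,.05)
P('sh l',248,226,.064);P('sh r',307,226,.064);P('base',277,310,.0)
q=[(100,3),(229,45),(200,169),(81,134)]
Q=np.array([onz(c,*p,.004) for p in q]);print('mat',Q.mean(0),np.linalg.norm(Q-np.roll(Q,1,0),axis=1))
P('stop grip top',306,30,.082);P('stop flange',301.5,40,.05)
P('blk corner',263,80,.045);P('blk corner',331,91,.045);P('tape',464,155,.024)
```

```text
190 262 292 | 200 262 292 | 208 262 292 | 226 248 306 | 235 247 307 | 245 247 306 | 298 248 305 | 305 248 304 | 312 0 0 | 
nl [0.5366 0.2693]
nr [0.5016 0.2693]
nl [0.5368 0.2807]
nr [0.5015 0.2807]
rim [0.52   0.2559]
rimtop [0.52   0.2534]
sh l [0.5502 0.3015]
sh r [0.4888 0.3015]
base [0.5199 0.4375]
mat [0.65826216 0.16242165 0.004     ] [0.13916401 0.13956801 0.13903356 0.1402175 ]
stop grip top [0.4954 0.1226]
stop flange [0.4968 0.1224]
blk corner [0.5338 0.157 ]
blk corner [0.4663 0.1672]
tape [0.3128 0.2315]
```

Emit:
move_arm --targets "0 0 -.83 0;0 0 -.83 0;0 0 -.83 0;0 0 -.83 0;0 0 -.83 0;0 0 -.83 0;0 0 -.83 0;0 0 -.83 0;0 0 -.83 0;0 0 -.83 0"

```text
time_s: 2.53
tcp_pos: [0.5197, 0.2726, 0.0144]
ee_rot: [[-0.0, -1.0, 0.001], [-1.0, 0.0, 0.0], [-0.0, -0.001, -1.0]]
wrist_force: [0.4, 0.1, 0.1]
gripper_width: 0.801
gripper_force: 0.0
```

Emit:
move_arm --targets "0 0 0 0;0 0 0 0;0 0 0 0;0 0 0 0;0 0 0 0;0 0 0 0;0 0 0 0;0 0 0 0;0 0 0 0;0 0 0 0" --gripper 20

```text
time_s: 3.37
tcp_pos: [0.5205, 0.2717, 0.016]
ee_rot: [[-0.002, -1.0, 0.001], [-1.0, 0.002, 0.001], [-0.001, -0.001, -1.0]]
wrist_force: [-2.6, -1.1, 7.0]
gripper_width: 0.393
gripper_force: 30.0
```

Emit:
move_arm --targets "0 .15 .44 0;0 .16 .44 0;0 .23 .41 0;0 .23 .40 0;0 .3 .36 0;0 .29 .36 0;0 .35 .31 0;0 .35 .3 0;0 .4 .24 0;0 .4 .24 0"

```text
time_s: 4.2
tcp_pos: [0.5201, 0.344, 0.1029]
ee_rot: [[-0.003, -1.0, -0.0], [-1.0, 0.003, -0.0], [0.0, 0.0, -1.0]]
wrist_force: [-0.1, -0.8, -2.5]
gripper_width: 0.394
gripper_force: 30.0
```

Run:
```python
from h import *
a=cam('side')['image'];b=cam('wrist')['image']
a=cv2.resize(a[90:240,150:350],(560,420))
b=cv2.resize(b,(240,180));a[:180,320:]=b
cv2.imwrite('pics/arc1.png',a)
```

```text
(no output)
```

View pics/arc1.png

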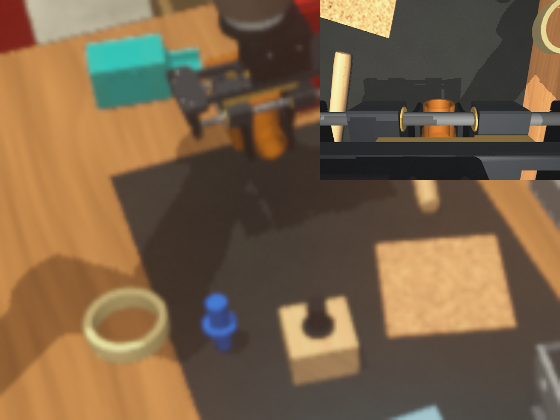

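The bottle rose nearly level: the full 2.5 N weight hangs from the pads, and the amber body is behind the fingers. The wide pad contact keeps it from pivoting. I'll set it back and regrip only the last few mm of the neck so it can swing.

Emit:
move_arm --targets "0 -.28 -.35 0;0 -.29 -.35 0;0 -.28 -.35 0;0 -.29 -.35 0;0 -.28 -.35 0;0 -.29 -.35 0;0 -.28 -.35 0;0 -.29 -.35 0;0 -.28 -.35 0;0 -.3 -.35 0"

```text
time_s: 5.13
tcp_pos: [0.5205, 0.2711, 0.0145]
ee_rot: [[-0.002, -1.0, 0.001], [-1.0, 0.002, 0.001], [-0.001, -0.001, -1.0]]
wrist_force: [-4.9, 2.0, 11.2]
gripper_width: 0.397
gripper_force: 30.0
```

Emit:
move_arm --targets "0 0 0 0;0 0 0 0;0 0 0 0;0 0 0 0;0 0 0 0;0 -.35 0 0;0 -.36 0 0;0 0 0 0;0 0 0 0;0 0 0 0" --gripper 60

```text
time_s: 5.97
tcp_pos: [0.5204, 0.2535, 0.0152]
ee_rot: [[-0.003, -1.0, 0.0], [-1.0, 0.003, 0.0], [-0.0, -0.0, -1.0]]
wrist_force: [-0.4, -0.7, -0.0]
gripper_width: 0.692
gripper_force: 0.0
```

Run:
```python
from h import *
print(sense()['tcp_pos'])
c=cam('wrist'); pickle.dump(c,open('w2.pkl','wb')); cv2.imwrite('pics/w2.png',c['image'])
h=cv2.cvtColor(c['image'],cv2.COLOR_BGR2HSV)
m=cv2.inRange(h,(5,150,60),(16,255,255)); y,x=np.where(m[:,200:360]);print(x.min()+200,x.max()+200,y.min(),y.max())
for r in range(y.min(),y.max(),8):
    q=np.where(m[r,200:360])[0]+200; print(r,q.min() if len(q) else 0,q.max() if len(q) else 0,end='|')
u=276
for z in (.014,.032,.05): print(onz(c,u,y.min(),z))
```

```text
[0.52038278 0.25350894 0.0151948 ]
243 314 293 320
293 243 314|301 243 313|309 243 313|317 243 313|[0.52168886 0.27517314 0.014     ]
[0.5216323  0.26550756 0.032     ]
[0.52157575 0.25584198 0.05      ]
```

View pics/w2.png

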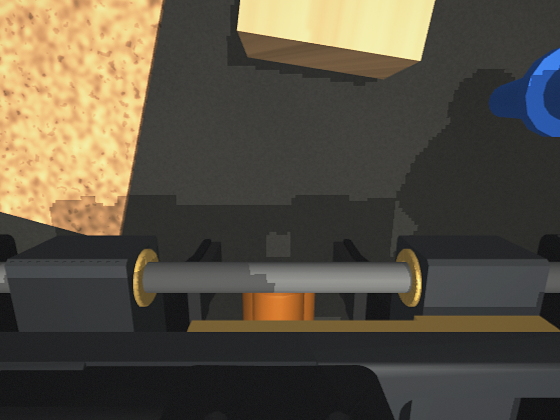

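The bar hides the rim, and the neck shows at (278,305), centred between the fingers. Grip, then lift along the first part of the arc.

Emit:
move_arm --targets "0 0 0 0;0 0 0 0;0 0 0 0;0 0 0 0;0 0 0 0;0 0 0 0;0 0 0 0;0 0 0 0" --gripper 20

```text
time_s: 6.68
tcp_pos: [0.5201, 0.2538, 0.015]
ee_rot: [[-0.003, -1.0, -0.0], [-1.0, 0.003, 0.0], [-0.0, 0.0, -1.0]]
wrist_force: [-0.2, 0.0, 0.1]
gripper_width: 0.394
gripper_force: 30.0
```

Emit:
move_arm --targets "0 .1 .5 0;0 .15 .5 0;0 .2 .47 0;0 .25 .47 0;0 .3 .43 0;0 .45 .43 0;0 0 0 0;0 0 0 0;0 0 0 0"

```text
time_s: 7.43
tcp_pos: [0.5197, 0.2893, 0.0841]
ee_rot: [[-0.003, -1.0, -0.001], [-1.0, 0.003, -0.001], [0.001, 0.001, -1.0]]
wrist_force: [1.0, -0.1, -2.1]
gripper_width: 0.391
gripper_force: 30.0
```

Run:
```python
from h import *
a=cam('side')['image'];b=cam('wrist')['image']
print(sense()['wrist_force'],sense()['moment'])
a=cv2.resize(a[90:240,150:350],(560,420))
b=cv2.resize(b,(240,180));a[:180,320:]=b
cv2.imwrite('pics/arc2.png',a)
```

```text
[-0.49611445  1.42745196 -1.99777898] [ 0.16091143 -0.15324045 -0.00872878]
```

View pics/arc2.png

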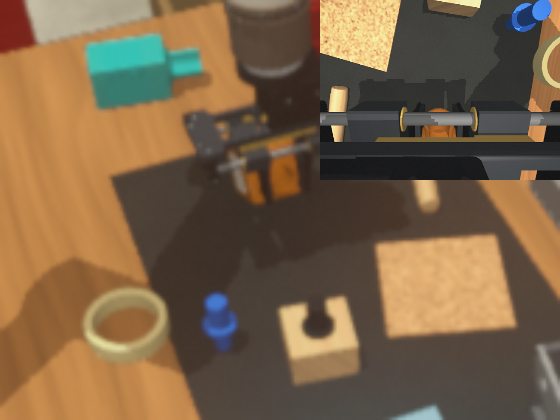

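The bottle is now tilting: the pads take about 2.0 N of its 2.45 N and the body slopes down behind them. Continue the arc.

Emit:
move_arm --targets "0 .37 .36 0;0 .4 .34 0;0 .45 .32 0;0 .46 .26 0;0 .48 .22 0;0 .5 .19 0;0 .51 .14 0;0 .52 .09 0;0 .53 .04 0;0 0 0 0"

```text
time_s: 8.37
tcp_pos: [0.5204, 0.3988, 0.1339]
ee_rot: [[-0.001, -1.0, 0.001], [-1.0, 0.001, 0.002], [-0.002, -0.001, -1.0]]
wrist_force: [-0.4, -0.7, -2.6]
gripper_width: 0.388
gripper_force: 30.0
```

Emit:
move_arm --targets "0 .53 0 0;0 .53 -.05 0;0 .52 -.09 0;0 0 -.05 0;0 0 -.05 0;0 0 0 0"

```text
time_s: 8.87
tcp_pos: [0.5198, 0.4348, 0.1271]
ee_rot: [[-0.003, -1.0, -0.001], [-1.0, 0.003, -0.001], [0.001, 0.001, -1.0]]
wrist_force: [0.2, -0.5, -4.0]
gripper_width: 0.393
gripper_force: 30.0
```

Run:
```python
from h import *
t=cam('top')['image'];a=cam('side')['image'];b=cam('wrist')['image']
a=cv2.resize(a[60:240,120:360],(560,420))
a[:180,320:]=cv2.resize(b,(240,180))
a[240:,340:]=cv2.resize(t[170:270,170:292],(220,180))
cv2.imwrite('pics/arc3.png',a)
```

```text
(no output)
```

View pics/arc3.png

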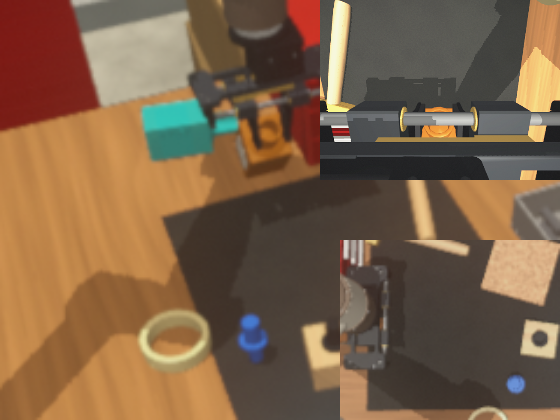

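The bottle hangs tilted only part-way: the mouth still faces the camera in the side view. I'll carry it to the fixed rack's front plate, between the rods, and rotate it there by pushing the base edge against the plate while lifting.

Emit:
move_arm --targets "0 -.3 .75 0;0 -.6 .75 -.5;-.06 -.95 .75 -.9;-.06 -.95 .75 -.9;-.07 -.95 0 -.9;-.07 -.95 0 -.9;-.07 -.95 0 -.9;-.07 -.95 0 -.9;-.07 -.95 0 -.9;-.07 -.95 0 -.9"

```text
time_s: 9.85
tcp_pos: [0.5064, 0.2208, 0.2036]
ee_rot: [[-0.628, -0.778, 0.001], [-0.778, 0.628, 0.001], [-0.001, -0.0, -1.0]]
wrist_force: [0.1, -0.2, -3.0]
gripper_width: 0.392
gripper_force: 30.0
```

Emit:
move_arm --targets "-.07 -.95 0 -.9;-.07 -.95 0 -.9;-.07 -.95 0 -.9;-.07 -.95 0 -.9;-.07 -.95 0 -.9;-.07 -.95 0 -.9;-.07 -.95 0 -.9;-.07 -.95 0 -.9;-.07 -.95 0 -.9;-.07 -.95 0 -.9"

```text
time_s: 10.68
tcp_pos: [0.4887, -0.0165, 0.2037]
ee_rot: [[-0.994, -0.106, 0.001], [-0.106, 0.994, 0.0], [-0.001, 0.0, -1.0]]
wrist_force: [0.9, -0.6, -2.2]
gripper_width: 0.389
gripper_force: 30.0
```

Emit:
move_arm --targets "-.07 -.95 0 -.9;-.07 -.95 0 -.9;-.07 -.95 0 -.9;-.07 -.95 0 -.6;0 -.2 0 0;0 0 0 0;0 0 0 0;0 0 0 0"

```text
time_s: 11.35
tcp_pos: [0.4822, -0.1144, 0.2032]
ee_rot: [[-0.985, 0.175, 0.001], [0.175, 0.985, 0.0], [-0.0, 0.0, -1.0]]
wrist_force: [0.1, 0.1, -2.6]
gripper_width: 0.388
gripper_force: 30.0
```

Run:
```python
from h import *
s=sense();print(s['tcp_pos'],s['joints'])
a=cam('side');pickle.dump(a,open('s4.pkl','wb'))
im=a['image'];print(proj(a,s['tcp_pos']+[0,0,.019]))
u,v=map(int,proj(a,s['tcp_pos']))
b=cv2.resize(im[v-80:v+110,u-110:u+140],(750,570),interpolation=cv2.INTER_CUBIC);print(u-110,v-80)
cv2.imwrite('pics/s4.png',b)
```

```text
[ 0.48223098 -0.1144127   0.20324331] [ 5.45355396e+00  1.03299888e+01 -1.89977519e+01 -1.59831882e-02
 -6.06421071e+01 -1.05543675e+02]
(np.float64(289.4675245993097), np.float64(230.11283620685236))
179 155
```

View pics/s4.png

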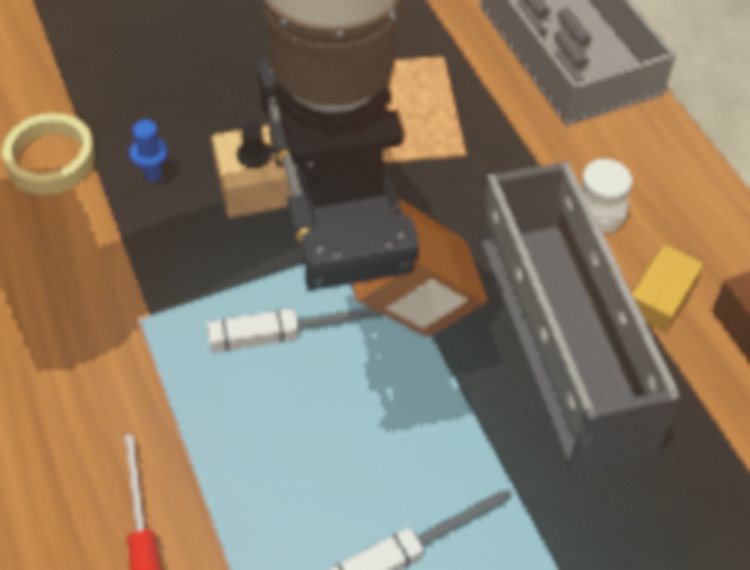

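The side crop shows the amber body below the gripper. Its near-face corners are at crop (355,298), (428,335) and (487,298), and the pale label is at (425,305). I'll cast those corners onto the face's known vertical plane to get the tilt.

Run:
```python
from h import *
a=pickle.load(open('s4.pkl','rb'))
p0=np.array([.4822,-.1144,.2222]);l=np.array([.175,.985,0]);d=np.array([.985,-.175,0])
for n,(x,y) in dict(A=(355,298),B=(428,335),C=(487,298),D=(475,250),L1=(385,305),L2=(430,335),L3=(468,295),L4=(425,277)).items():
    o,r=ray(a,179+x/3,155+y/3)
    for off in (-.032,.032):
        q=p0+off*l; X=o+r*((q-o)@l)/(r@l); w=X-p0
        print(n,off,'along',round(w@d,3),'up',round(w[2],3),end=' ; ')
    print()
```

```text
A -0.032 along 0.011 up -0.054 ; A 0.032 along 0.028 up -0.153 ; 
B -0.032 along 0.074 up -0.129 ; B 0.032 along 0.098 up -0.237 ; 
C -0.032 along 0.12 up -0.089 ; C 0.032 along 0.15 up -0.193 ; 
D -0.032 along 0.104 up -0.019 ; D 0.032 along 0.132 up -0.114 ; 
L1 -0.032 along 0.036 up -0.072 ; L1 0.032 along 0.055 up -0.173 ; 
L2 -0.032 along 0.076 up -0.129 ; L2 0.032 along 0.1 up -0.238 ; 
L3 -0.032 along 0.104 up -0.08 ; L3 0.032 along 0.131 up -0.182 ; 
L4 -0.032 along 0.066 up -0.043 ; L4 0.032 along 0.089 up -0.141 ;
```

The cast points fit: the face edges come out at 98 mm and 61 mm (true 100 and 64), giving a tilt of about 49°. Now I'll push the base against the rack's front plate.

Emit:
move_arm --targets ".4 -.07 0 0;.4 -.07 0 0;.4 -.07 -.3 0;.4 -.07 -.6 0;.2 -.04 -.8 0;.1 -.02 -.8 0;0 0 -.6 0;0 0 -.2 0;0 0 0 0;0 0 0 0"

```text
time_s: 12.23
tcp_pos: [0.5307, -0.1236, 0.1206]
ee_rot: [[-0.984, 0.176, 0.0], [0.176, 0.984, -0.001], [-0.0, -0.0, -1.0]]
wrist_force: [0.2, 0.2, -2.4]
gripper_width: 0.39
gripper_force: 30.0
```

Emit:
move_arm --targets ".1 -.02 0 0;.1 -.02 0 0;.2 -.04 .3 0;.25 -.04 .4 0;.25 -.04 .4 0;.3 -.05 .3 0;.3 -.05 .25 0;.3 -.05 .2 0;0 0 0 0"

```text
time_s: 12.98
tcp_pos: [0.5766, -0.1317, 0.169]
ee_rot: [[-0.984, 0.176, 0.003], [0.176, 0.984, -0.001], [-0.003, -0.0, -1.0]]
wrist_force: [0.1, -0.2, -1.6]
gripper_width: 0.391
gripper_force: 30.0
```

Emit:
move_arm --targets ".23 -.04 .07 0;.23 -.04 .07 0;.23 -.04 .06 0;.23 -.04 0 0;0 0 0 0;0 0 0 0"

```text
time_s: 13.48
tcp_pos: [0.598, -0.1353, 0.1714]
ee_rot: [[-0.984, 0.176, -0.0], [0.176, 0.984, 0.0], [0.0, 0.0, -1.0]]
wrist_force: [-0.7, 0.2, -2.5]
gripper_width: 0.396
gripper_force: 30.0
```

Run:
```python
from h import *
s=sense();print(s['tcp_pos'],s['wrist_force'],s['moment'])
a=cam('side');pickle.dump(a,open('s5.pkl','wb'))
im=a['image']
u,v=map(int,proj(a,s['tcp_pos']))
b=cv2.resize(im[v-60:v+80,u-80:u+110],(760,560),interpolation=cv2.INTER_CUBIC);print(u-80,v-60)
cv2.imwrite('pics/s5.png',b)
```

```text
[ 0.59797109 -0.13529117  0.17135404] [-0.70093246  0.21275156 -2.48687422] [-0.05956632  0.28119875  0.03544078]
257 174
```

View pics/s5.png

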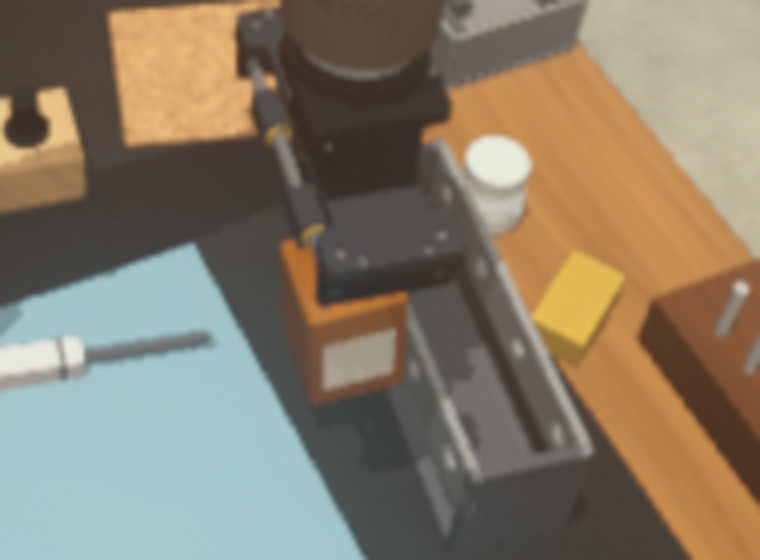

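The bottle is nearly upright against the rack; its near-face corners are at crop (308,312), (408,290), (402,383) and (318,402).

Run:
```python
from h import *
a=pickle.load(open('s5.pkl','rb'))
p0=np.array([.598,-.1353,.1904]);l=np.array([.175,.985,0]);d=np.array([.985,-.175,0])
R=[]
for (x,y) in [(308,312),(408,290),(402,383),(318,402)]:
    o,r=ray(a,257+x/4,174+y/4); q=p0-.032*l; X=o+r*((q-o)@l)/(r@l); w=X-p0; R.append([w@d,w[2]])
R=np.array(R);print(R.round(4)); 
for i,j in((3,0),(2,1),(0,1),(3,2)): print(np.linalg.norm(R[j]-R[i]),np.degrees(np.arctan2(*(R[j]-R[i])[::-1])))
c=cam('top');im=c['image'];h=cv2.cvtColor(im,cv2.COLOR_BGR2HSV)
```

```text
[[-0.0171 -0.0408]
 [ 0.0443 -0.0371]
 [ 0.0544 -0.1448]
 [-0.0016 -0.1484]]
0.10863427311958798 98.22852694073934
0.10812276283633211 95.36603227884855
0.061502017754188176 3.445683377670496
0.05606769544093022 3.643887965837829
```

Emit:
move_arm --targets ".2 -.035 0 0;.2 -.035 0 0;.1 -.02 0 0;.06 -.01 0 0;0 0 0 0;0 0 0 0"

```text
time_s: 14.08
tcp_pos: [0.6114, -0.1378, 0.1716]
ee_rot: [[-0.984, 0.176, -0.001], [0.176, 0.984, 0.0], [0.001, -0.0, -1.0]]
wrist_force: [-3.1, -0.2, -1.6]
gripper_width: 0.391
gripper_force: 30.0
```

Emit:
move_arm --targets "-.5 .1 .5 0;-.5 .1 .5 0;.2 .98 .5 -.18;.2 .98 .5 -.18;.2 .98 0 -.18;.2 .98 0 -.18;.2 .98 0 -.18;.2 .98 0 -.18;.2 .98 0 -.18;.2 .98 0 -.18"

```text
time_s: 14.92
tcp_pos: [0.6281, 0.0649, 0.2222]
ee_rot: [[-0.954, 0.299, 0.004], [0.299, 0.954, 0.001], [-0.003, 0.002, -1.0]]
wrist_force: [0.8, 0.0, -3.4]
gripper_width: 0.389
gripper_force: 30.0
```

Emit:
move_arm --targets ".32 .95 0 0;.32 .95 0 0;.32 .95 0 0;.32 .95 0 0;0 .12 0 0;0 0 -.8 0;0 0 -.8 0;0 0 -.7 0;0 0 -.4 0;0 0 -.3 0"

```text
time_s: 15.75
tcp_pos: [0.6588, 0.1611, 0.1454]
ee_rot: [[-0.954, 0.298, -0.0], [0.298, 0.954, -0.0], [0.0, -0.0, -1.0]]
wrist_force: [0.2, -1.0, -3.1]
gripper_width: 0.392
gripper_force: 30.0
```

Emit:
move_arm --targets "0 0 -.1 0;0 0 -.1 0;0 0 0 0;0 0 0 0"

```text
time_s: 16.08
tcp_pos: [0.6594, 0.1614, 0.1429]
ee_rot: [[-0.955, 0.298, 0.002], [0.298, 0.955, 0.001], [-0.002, 0.001, -1.0]]
wrist_force: [0.3, 0.4, -2.7]
gripper_width: 0.392
gripper_force: 30.0
```

Emit:
move_arm --targets "0 0 -.1 0;0 0 -.1 0;0 0 0 0;0 0 0 0"

```text
time_s: 16.42
tcp_pos: [0.6586, 0.1612, 0.1367]
ee_rot: [[-0.954, 0.298, -0.0], [0.298, 0.954, -0.0], [0.0, -0.0, -1.0]]
wrist_force: [-0.5, -0.0, -2.7]
gripper_width: 0.391
gripper_force: 30.0
```

Emit:
move_arm --targets "0 0 -.1 0;0 0 0 0;0 0 0 0"

```text
time_s: 16.67
tcp_pos: [0.6586, 0.1612, 0.1341]
ee_rot: [[-0.954, 0.298, -0.0], [0.298, 0.954, -0.0], [0.0, -0.0, -1.0]]
wrist_force: [-0.3, 0.5, -2.6]
gripper_width: 0.39
gripper_force: 30.0
```

Emit:
move_arm --targets "0 0 -.1 0;0 0 0 0;0 0 0 0"

```text
time_s: 16.92
tcp_pos: [0.6589, 0.1613, 0.132]
ee_rot: [[-0.954, 0.298, 0.001], [0.298, 0.954, 0.0], [-0.001, 0.0, -1.0]]
wrist_force: [0.8, -0.6, -1.0]
gripper_width: 0.392
gripper_force: 30.0
```

Run:
```python
from h import *
s=sense();print(s['tcp_pos'],s['wrist_force'])
a=cam('side');pickle.dump(a,open('s6.pkl','wb'))
im=a['image']; h=cv2.cvtColor(im,cv2.COLOR_BGR2HSV)
m=cv2.inRange(h,(3,150,40),(14,255,255))
x0,y0=280,130; m[:,:x0-10]=0
n,l,st,ce=cv2.connectedComponentsWithStats(m)
i=1+np.argmax(st[1:,4]);print(st[i],ce[i])
cn=max(cv2.findContours((l==i).astype('uint8'),0,2)[0],key=cv2.contourArea)
print(cv2.approxPolyDP(cn,2.5,True)[:,0].tolist())
```

```text
[0.65894254 0.1613213  0.13195002] [ 0.80173167 -0.56936556 -1.02599297]
[ 428  250   84   86 1519] [471.88545095 300.3759052 ]
[[430, 251], [428, 257], [469, 313], [468, 317], [470, 315], [481, 330], [472, 333], [428, 275], [472, 335], [509, 318], [483, 330], [482, 327], [506, 316], [510, 310], [502, 301], [485, 319], [481, 319], [480, 313], [497, 295], [492, 292], [473, 308], [471, 303], [478, 293], [475, 290], [479, 291], [480, 286], [465, 298], [463, 293], [469, 279], [458, 288], [455, 283], [461, 272], [450, 278], [447, 274], [451, 264], [441, 271], [437, 266], [442, 259], [432, 260], [429, 255], [434, 253]]
```

Contact has started. Lower 2–4 mm more to seat it.

Emit:
move_arm --targets "0 0 -.1 0;0 0 0 0;0 0 0 0"

```text
time_s: 17.22
tcp_pos: [0.6602, 0.1611, 0.1316]
ee_rot: [[-0.955, 0.298, 0.004], [0.298, 0.955, 0.0], [-0.004, 0.001, -1.0]]
wrist_force: [0.8, -1.3, 5.8]
gripper_width: 0.39
gripper_force: 30.0
```

Emit:
move_arm --targets "0 0 -.06 0;0 0 0 0;0 0 0 0"

```text
time_s: 17.47
tcp_pos: [0.6607, 0.1609, 0.1315]
ee_rot: [[-0.955, 0.297, 0.006], [0.297, 0.955, -0.0], [-0.006, 0.002, -1.0]]
wrist_force: [1.1, -2.5, 8.9]
gripper_width: 0.387
gripper_force: 30.0
```

Emit:
move_arm --targets "0 0 0.05 0;0 0 0 0;0 0 0 0;0 0 0 0;0 0 .3 0;0 0 .8 0;0 0 .8 0;0 0 .8 0;0 0 .8 0;0 0 .5 0" --gripper 60

```text
time_s: 18.3
tcp_pos: [0.6595, 0.1615, 0.232]
ee_rot: [[-0.955, 0.298, 0.003], [0.298, 0.955, 0.001], [-0.003, 0.002, -1.0]]
wrist_force: [-0.1, 0.1, -0.2]
gripper_width: 0.691
gripper_force: 0.0
```

Emit:
move_arm --targets "-.95 -.2 0 0;-.95 -.2 0 0;-.95 -.2 0 0;-.95 -.2 0 0;-.95 -.2 0 0;-.95 -.2 0 0;0 0 0 0;0 0 0 0;0 0 0 0"

```text
time_s: 19.05
tcp_pos: [0.5168, 0.1316, 0.2297]
ee_rot: [[-0.955, 0.298, 0.001], [0.298, 0.955, 0.001], [-0.001, 0.001, -1.0]]
wrist_force: [-0.6, -0.2, 0.5]
gripper_width: 0.69
gripper_force: 0.0
```

Run:
```python
from h import *
s=sense();print(s['tcp_pos'],s['joints'])
w=cam('wrist');t=cam('top');sd=cam('side')
for n,c in(('w7',w),('t7',t),('s7',sd)): pickle.dump(c,open(n+'.pkl','wb'))
p=np.zeros((560,760,3),'uint8')
p[:420,:560]=w['image']
p[:260,560:]=cv2.resize(t['image'][150:250,235:312],(200,260))
p[300:,560:]=cv2.resize(sd['image'][110:240,265:365],(200,260))
cv2.imwrite('pics/p7.png',p)
```

```text
[0.51678886 0.13158462 0.22968559] [ 3.17302202e+01  1.27535750e+01 -1.18264806e+01  1.49360719e-02
 -6.53360260e+01 -1.39068453e+02]
```

View pics/p7.png

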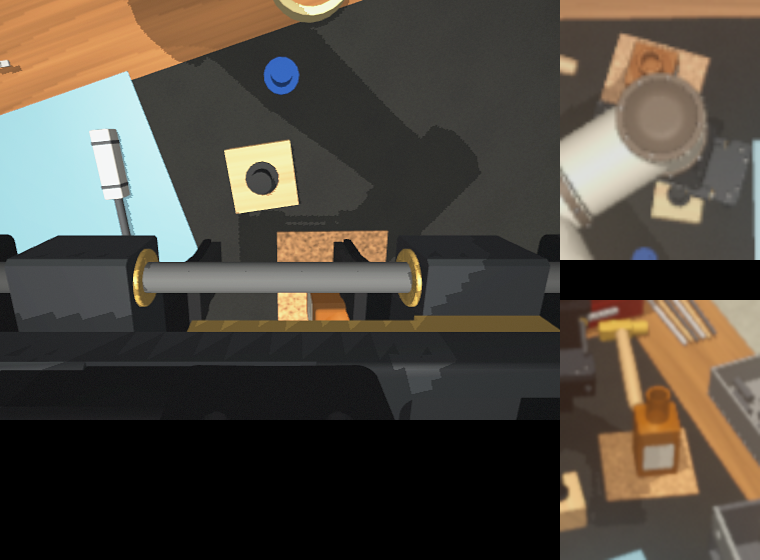

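The mosaic shows the bottle standing upright on the mat, with its mouth at side pixel ~(314,156) and top pixel ~(270,173). The stopper in its block is at wrist pixel (262,178).

Run:
```python
from h import *
w=pickle.load(open('w7.pkl','rb'));s=pickle.load(open('s7.pkl','rb'));t=pickle.load(open('t7.pkl','rb'))
h=cv2.cvtColor(s['image'],cv2.COLOR_BGR2HSV)
m=cv2.inRange(h,(3,140,40),(16,255,255)); sub=m[145:215,295:340]
for r in range(150,214,3):
    x=np.where(m[r,295:345])[0]+295; print(r,(x.min(),x.max()) if len(x) else '',end=' ')
print('\nside mouth',onz(s,314,156.5,.149), 'top',onz(t,270.4,173,.149))
# stopper: dark blob in the light block
g=cv2.cvtColor(w['image'],cv2.COLOR_BGR2GRAY)
r=(g[140:212,228:298]<110).astype('uint8')
n,l,st,ce=cv2.connectedComponentsWithStats(r)
for i in range(1,n):
    if st[i,4]>200: print(st[i]+[228,140,0,0,0],ce[i]+[228,140])
for z in (.05,.082): print(onz(w,262,178,z))
q=[(224,150),(290,140),(299,205),(235,213)];Q=np.array([onz(w,*p,.045) for p in q]);print('blk',Q.mean(0),np.linalg.norm(Q-np.roll(Q,1,0),axis=1))
```

```text
150 (np.int64(318), np.int64(338)) 153 (np.int64(310), np.int64(338)) 156 (np.int64(308), np.int64(337)) 159 (np.int64(308), np.int64(339)) 162 (np.int64(302), np.int64(341)) 165 (np.int64(301), np.int64(343)) 168 (np.int64(302), np.int64(344)) 171 (np.int64(302), np.int64(344)) 174 (np.int64(302), np.int64(344)) 177 (np.int64(300), np.int64(344)) 180 (np.int64(300), np.int64(344)) 183 (np.int64(300), np.int64(344)) 186 (np.int64(301), np.int64(344)) 189 (np.int64(301), np.int64(324)) 192 (np.int64(302), np.int64(324)) 195 (np.int64(303), np.int64(323)) 198 (np.int64(303), np.int64(313)) 201  204  207  210  213  
side mouth [0.670831   0.15574601 0.149     ] top [0.67068857 0.15272914 0.149     ]
[228 140  55   9 260] [246.74615385 142.51153846]
[290 140   8  54 225] [294.88       158.67111111]
[246 162  32  33 824] [261.76334951 177.82645631]
[0.49569185 0.12238293 0.05      ]
[0.49181168 0.1251212  0.082     ]
blk [0.49609144 0.12203698 0.045     ] [0.0695695  0.07064074 0.07095719 0.07164479]
```

Emit:
move_arm --targets "-.4 -.18 0 0;-.43 -.18 0 0;0 0 -.9 0;0 0 -.9 0;0 0 -.9 0;0 0 -.9 0;0 0 -.9 0;0 0 -.9 0;0 0 -.9 0;0 0 0 0"

```text
time_s: 20.03
tcp_pos: [0.4922, 0.1204, 0.0674]
ee_rot: [[-0.954, 0.3, -0.009], [0.3, 0.954, -0.004], [0.007, -0.007, -1.0]]
wrist_force: [-0.4, -0.2, -0.4]
gripper_width: 0.692
gripper_force: 0.0
```

Emit:
move_arm --targets "0 0 -.4 0;0 0 -.3 0;0 0 0 0;0 0 0 0"

```text
time_s: 20.37
tcp_pos: [0.4957, 0.1224, 0.0545]
ee_rot: [[-0.955, 0.298, 0.001], [0.298, 0.955, 0.0], [-0.001, 0.0, -1.0]]
wrist_force: [1.3, -0.8, 1.3]
gripper_width: 0.687
gripper_force: 0.0
```

Emit:
move_arm --targets "0 0 0 0;0 0 0 0;0 0 0 0;0 0 0 0;0 0 0 0;0 0 0 0;0 0 0 0;0 0 0 0;0 0 0 0" --gripper 10

```text
time_s: 21.12
tcp_pos: [0.4954, 0.1222, 0.0541]
ee_rot: [[-0.955, 0.298, -0.0], [0.298, 0.955, -0.0], [0.0, -0.0, -1.0]]
wrist_force: [-1.1, 0.4, 1.2]
gripper_width: 0.243
gripper_force: 30.0
```

Emit:
move_arm --targets "0 0 .4 0;0 0 .8 0;0 0 .8 0;0 0 .8 0;0 0 .8 1;0 0 .8 1;0 0 .8 1;0 0 .8 1;0 0 .8 1;0 0 .4 1"

```text
time_s: 21.95
tcp_pos: [0.4962, 0.1225, 0.2374]
ee_rot: [[-0.975, -0.224, 0.004], [-0.224, 0.975, 0.002], [-0.005, 0.001, -1.0]]
wrist_force: [0.2, 0.0, 0.1]
gripper_width: 0.243
gripper_force: 30.0
```

Emit:
move_arm --targets ".25 .28 0 1;.25 .28 0 1;.25 .28 0 1;.25 .28 0 1;.25 .28 0 1;.25 .28 0 1;.25 .28 0 1;.25 .28 0 1;.25 .28 0 1;.25 .25 0 1"

```text
time_s: 22.78
tcp_pos: [0.5579, 0.1918, 0.2344]
ee_rot: [[-0.456, -0.89, -0.0], [-0.89, 0.456, 0.0], [0.0, 0.0, -1.0]]
wrist_force: [-0.2, 0.3, -0.8]
gripper_width: 0.245
gripper_force: 30.0
```

Emit:
move_arm --targets "0 0 0 1;0 0 0 1;0 0 0 1;0 0 0 1;0 0 0 1;0 0 0 1;0 0 0 1;0 0 0 1;0 0 0 1;0 0 0 1"

```text
time_s: 23.62
tcp_pos: [0.5576, 0.1914, 0.2344]
ee_rot: [[0.389, -0.921, -0.0], [-0.921, -0.389, 0.0], [-0.0, 0.0, -1.0]]
wrist_force: [0.2, -0.1, -0.8]
gripper_width: 0.246
gripper_force: 30.0
```

Emit:
move_arm --targets "0 0 0 1;0 0 0 1;0 0 0 1;0 0 0 1;0 0 0 1;0 0 0 1;0 0 0 1;0 0 0 1;0 0 0 1;0 0 0 1"

```text
time_s: 24.45
tcp_pos: [0.5576, 0.1914, 0.2345]
ee_rot: [[0.956, -0.294, -0.0], [-0.294, -0.956, 0.0], [-0.0, 0.0, -1.0]]
wrist_force: [0.6, 1.0, -1.3]
gripper_width: 0.247
gripper_force: 30.0
```

Run:
```python
from h import *
s=sense();print(s['tcp_pos'],s['ee_rot'][:,0],s['gripper_width'])
w=cam('wrist');pickle.dump(w,open('w8.pkl','wb'))
im=w['image'];h=cv2.cvtColor(im,cv2.COLOR_BGR2HSV)
for z,q in ((.149,(.66,.161)),(.149,(.6707,.154)),(.104,(.66,.161))): print(proj(w,[*q,z]))
cv2.imwrite('pics/w8.png',im)
```

```text
[0.55763946 0.19135195 0.23445227] [ 9.55757339e-01 -2.94156133e-01 -2.81178878e-04] 0.24676630563518914
(np.float64(276.2139382296258), np.float64(74.06886133232487))
(np.float64(281.23556390085287), np.float64(55.391976641165996))
(np.float64(276.3034060975367), np.float64(83.1180039193195))
```

View pics/w8.png

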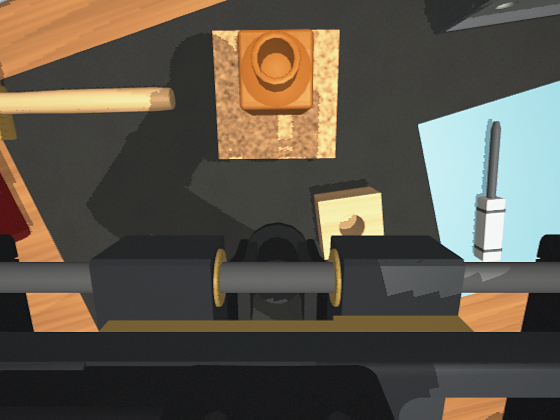

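The wrist view shows the bottle upright on the mat: rim ellipse centred at ~(275,58), mat corners (213,31), (339,30), (335,158), (219,158), and body top face from (240,30) to (313,109).

Run:
```python
from h import *
w=pickle.load(open('w8.pkl','rb'))
def sq(q,z):
    Q=np.array([onz(w,*p,z) for p in q]);return Q.mean(0).round(4),np.linalg.norm(Q-np.roll(Q,1,0),axis=1).round(4)
print('mat',sq([(213,31),(339,30),(335,158),(219,158)],.004))
print('body',sq([(240,30),(311,30),(313,108),(240,109)],.104))
g=cv2.cvtColor(w['image'],cv2.COLOR_BGR2GRAY)[25:95,240:312]
for u in (249.5,300): print('rim',onz(w,u,58,.149))
for v in (33,58,83): print('rim',onz(w,275,v,.149))
e=cv2.Canny(cv2.resize(w['image'][20:120,230:325],None,fx=8,fy=8,interpolation=cv2.INTER_CUBIC),30,90)
cv2.imwrite('pics/x.png',e)
c=cv2.HoughCircles(cv2.resize(cv2.cvtColor(w['image'],cv2.COLOR_BGR2GRAY)[20:120,230:325],None,fx=4,fy=4),cv2.HOUGH_GRADIENT,1.5,20,param1=80,param2=40,minRadius=50,maxRadius=120)
if c is not None:
  for x,y,r in c[0][:6]: print('circ',x/4+230,y/4+20,r/4,onz(w,x/4+230,y/4+20,.149)[:2])
```

```text
mat (array([0.6583, 0.1614, 0.004 ]), array([0.1385, 0.1388, 0.1395, 0.1401]))
body (array([0.6697, 0.1583, 0.104 ]), array([0.0619, 0.0583, 0.0611, 0.0634]))
rim [0.6756642  0.17598026 0.149     ]
rim [0.66518229 0.14178544 0.149     ]
rim [0.68566447 0.1540013  0.149     ]
rim [0.67037146 0.1587139  0.149     ]
rim [0.65453145 0.16359507 0.149     ]
circ 275.5625 61.0625 23.0 [0.66834403 0.15892091]
circ 275.5625 72.3125 19.7 [0.66125391 0.16110243]
circ 275.5625 55.4375 17.7125 [0.67184712 0.15784307]
circ 280.0625 65.1875 27.6125 [0.66481861 0.15665423]
circ 270.3125 66.3125 27.650002 [0.66614547 0.16351041]
circ 270.6875 57.6875 23.3375 [0.67146085 0.16157344]
```

The rim measures 33 × 36 mm and the body top 62 mm, so the casts hold. The bottle stands at (0.670, 0.158), while the mat centre is (0.658, 0.161): 12 mm off. I'll put the stopper back, re-centre the bottle first, then stopper it.

Emit:
move_arm --targets "-.6 -.69 0 0;-.62 -.69 0 0;-.62 -.69 0 0;-.62 -.69 0 0;0 0 0 0;0 0 0 0;0 0 -.9 0;0 0 -.9 0;0 0 -.9 0;0 0 -.9 0"

```text
time_s: 25.33
tcp_pos: [0.4972, 0.1232, 0.1434]
ee_rot: [[0.954, -0.299, 0.001], [-0.299, -0.954, 0.001], [0.001, -0.001, -1.0]]
wrist_force: [1.4, 0.4, -0.5]
gripper_width: 0.246
gripper_force: 30.0
```

Emit:
move_arm --targets "0 0 0 0;0 0 0 0;0 0 -.7 0;0 0 -.7 0;0 0 -.6 0;0 0 -.5 0;0 0 -.4 0;0 0 -.4 0;0 0 -.2 0;0 0 0 0"

```text
time_s: 26.17
tcp_pos: [0.4964, 0.1225, 0.056]
ee_rot: [[0.954, -0.298, -0.001], [-0.298, -0.954, -0.001], [-0.001, 0.001, -1.0]]
wrist_force: [1.0, -0.1, -1.4]
gripper_width: 0.241
gripper_force: 30.0
```

Emit:
move_arm --targets "0 0 -.05 0;0 0 0 0;0 0 0 0;0 0 0 0;0 0 .5 0;0 0 1 0;0 0 1 0;0 0 1 0;0 0 1 0;0 0 1 0" --gripper 62

```text
time_s: 27.0
tcp_pos: [0.4963, 0.1224, 0.1946]
ee_rot: [[0.954, -0.298, 0.001], [-0.298, -0.954, 0.0], [0.001, -0.001, -1.0]]
wrist_force: [0.0, 0.1, -0.2]
gripper_width: 0.708
gripper_force: 0.0
```

Emit:
move_arm --targets "0 0 1 0;0 0 .7 0;.86 .18 0 0;.87 .18 0 0;.87 .18 0 0;.87 .18 0 0;.87 .18 0 0;.87 .18 0 0;.87 .18 0 0;.86 .18 0 0"

```text
time_s: 27.83
tcp_pos: [0.6709, 0.1586, 0.2355]
ee_rot: [[0.954, -0.298, 0.0], [-0.298, -0.954, 0.0], [0.0, -0.0, -1.0]]
wrist_force: [0.2, -0.0, 0.7]
gripper_width: 0.709
gripper_force: 0.0
```

Emit:
move_arm --targets "0 0 0 0;0 0 -.6 0;0 0 -.9 0;0 0 -.9 0;0 0 -.9 0;0 0 -.9 0;0 0 -.5 0;0 0 -.2 0;0 0 0 0;0 0 0 0"

```text
time_s: 28.67
tcp_pos: [0.6704, 0.1586, 0.1138]
ee_rot: [[0.955, -0.298, 0.001], [-0.298, -0.955, 0.0], [0.001, -0.001, -1.0]]
wrist_force: [0.8, 0.6, 0.7]
gripper_width: 0.714
gripper_force: 0.0
```

Emit:
move_arm --targets "0 0 0 0;0 0 0 0;0 0 0 0;0 0 0 0;0 0 0 0;0 0 0 0;0 0 0 0" --gripper 20

```text
time_s: 29.25
tcp_pos: [0.67, 0.1584, 0.1132]
ee_rot: [[0.954, -0.298, 0.0], [-0.298, -0.954, -0.0], [0.0, -0.0, -1.0]]
wrist_force: [-0.3, 0.5, 2.3]
gripper_width: 0.396
gripper_force: 29.9
```

Emit:
move_arm --targets "0 0 .1 0;0 0 .1 0;-.16 .04 0 0;-.16 .04 0 0;-.16 .03 0 0;0 0 0 0;0 0 -.1 0;0 0 -.1 0;0 0 0 0;0 0 0 0"

```text
time_s: 30.08
tcp_pos: [0.6583, 0.1611, 0.1132]
ee_rot: [[0.955, -0.298, 0.001], [-0.298, -0.955, -0.0], [0.001, -0.0, -1.0]]
wrist_force: [0.5, -1.2, -0.1]
gripper_width: 0.395
gripper_force: 29.9
```

Emit:
move_arm --targets "0 0 0 0;0 0 0 0;0 0 0 0;0 0 .3 0;0 0 .6 0;0 0 .9 0;0 0 .9 0;0 0 .9 0;0 0 .9 0;0 0 .4 0" --gripper 62

```text
time_s: 30.92
tcp_pos: [0.6594, 0.1616, 0.24]
ee_rot: [[0.955, -0.298, 0.007], [-0.298, -0.955, 0.002], [0.006, -0.004, -1.0]]
wrist_force: [1.1, -0.5, 0.7]
gripper_width: 0.707
gripper_force: 0.0
```

Emit:
move_arm --targets "-.8 .24 0 0;-.8 .24 0 0;-.8 .24 0 0;-.8 .24 0 0;-.8 .24 0 0;0 0 0 0;0 0 0 0;0 0 0 0;0 0 0 0"

```text
time_s: 31.67
tcp_pos: [0.5586, 0.1911, 0.2351]
ee_rot: [[0.954, -0.299, 0.0], [-0.299, -0.954, -0.0], [0.0, 0.0, -1.0]]
wrist_force: [-0.1, -0.4, 0.7]
gripper_width: 0.715
gripper_force: 0.0
```

Run:
```python
from h import *
s=sense();print(s['tcp_pos'])
w=cam('wrist');pickle.dump(w,open('w9.pkl','wb'))
im=w['image'];h=cv2.cvtColor(im,cv2.COLOR_BGR2HSV);w8=pickle.load(open('w8.pkl','rb'))
def meas(w,name):
    print(name)
    h=cv2.cvtColor(w['image'],cv2.COLOR_BGR2HSV)
    m=cv2.inRange(h,(3,165,60),(14,255,255))[:,190:360]; m[200:]=0
    n,l,st,ce=cv2.connectedComponentsWithStats(m);i=1+np.argmax(st[1:,4]);print(st[i]+[190,0,0,0,0])
    x,y,W,H=st[i][:4]; r=cv2.minAreaRect(np.argwhere(l==i)[:,::-1].astype('f4'));u,v=np.array(r[0])+[190,0];print(r[1:],(u,v),onz(w,u,v,.104))
    g=cv2.cvtColor(w['image'],cv2.COLOR_BGR2GRAY); v0=max(0,y-12);
    c=cv2.HoughCircles(cv2.resize(g[v0:y+H+5,185+x:200+x+W],None,fx=4,fy=4),cv2.HOUGH_GRADIENT,1.5,20,param1=80,param2=40,minRadius=85,maxRadius=112)
    if c is not None:
      for a,b,r in c[0][:5]: print('circ',a/4+185+x,b/4+v0,r/4,onz(w,a/4+185+x,b/4+v0,.149)[:2])
meas(w8,'before');meas(w,'now')
for q in ([.6583,.1614,.149],[.6583,.1614,.104]): print(proj(w,q))
```

```text
[0.55856343 0.19110392 0.23511616]
before
[ 238   29   75   86 4986]
((85.0, 74.0), 90.0) (np.float64(275.0), np.float64(71.5)) [0.66910875 0.15935513 0.104     ]
circ 275.1875 61.8125 22.3375 [0.6679529  0.15931986]
now
[ 239   46   74   80 4352]
((79.0, 73.0), 90.0) (np.float64(275.5), np.float64(85.5)) [0.65928904 0.16144075 0.104     ]
circ 276.5625 81.0625 21.8125 [0.65635018 0.16137814]
(np.float64(275.72722568046913), np.float64(78.30876269677077))
(np.float64(275.89048917623984), np.float64(86.66073111601204))
```

The bottle is now centred to about 1 mm. Fetch the stopper again.

Emit:
move_arm --targets "-.62 -.69 0 0;-.62 -.69 0 0;-.63 -.68 0 0;-.62 -.68 0 0;0 0 0 0;0 0 -.9 0;0 0 -.9 0;0 0 -.9 0;0 0 -.9 0;0 0 -.9 0"

```text
time_s: 32.55
tcp_pos: [0.4965, 0.1228, 0.1217]
ee_rot: [[0.954, -0.299, 0.001], [-0.299, -0.954, 0.0], [0.0, -0.0, -1.0]]
wrist_force: [-0.1, 0.5, -0.7]
gripper_width: 0.711
gripper_force: 0.0
```

Emit:
move_arm --targets "0 0 0 0;0 0 -.9 0;0 0 -.9 0;0 0 -.5 0;0 0 -.4 0;0 0 0 0;0 0 0 0"

```text
time_s: 33.13
tcp_pos: [0.4965, 0.123, 0.0558]
ee_rot: [[0.955, -0.298, 0.001], [-0.298, -0.955, -0.0], [0.001, -0.0, -1.0]]
wrist_force: [-0.3, 0.2, -1.0]
gripper_width: 0.713
gripper_force: 0.0
```

Emit:
move_arm --targets "0 0 0 0;0 0 0 0;0 0 0 0;0 0 0 0;0 0 0 0;0 0 0 0;0 0 0 0;0 0 0 0;0 0 0 0" --gripper 10

```text
time_s: 33.88
tcp_pos: [0.4957, 0.1228, 0.0554]
ee_rot: [[0.955, -0.298, 0.0], [-0.298, -0.955, 0.0], [0.0, -0.0, -1.0]]
wrist_force: [-0.7, -0.2, 0.2]
gripper_width: 0.245
gripper_force: 30.0
```

Emit:
move_arm --targets "0 0 .4 0;0 0 .8 0;0 0 .9 0;0 0 .9 0;0 0 .9 0;0 0 .9 0;0 0 .9 0;0 0 .9 0;0 0 .6 0;0 0 0 0"

```text
time_s: 34.72
tcp_pos: [0.4974, 0.1234, 0.2396]
ee_rot: [[0.955, -0.298, 0.008], [-0.298, -0.955, 0.003], [0.006, -0.005, -1.0]]
wrist_force: [-0.3, 0.7, -0.1]
gripper_width: 0.247
gripper_force: 30.0
```

Emit:
move_arm --targets ".9 .22 0 0;.9 .22 0 0;.9 .22 0 0;.9 .22 0 0;.9 .22 0 0;.9 .22 0 0;.9 .22 0 0;.18 .02 0 0;0 0 0 0;0 0 0 0"

```text
time_s: 35.55
tcp_pos: [0.6568, 0.1614, 0.2339]
ee_rot: [[0.954, -0.299, -0.003], [-0.299, -0.954, -0.001], [-0.002, 0.002, -1.0]]
wrist_force: [0.2, 1.3, -0.4]
gripper_width: 0.245
gripper_force: 30.0
```

Emit:
move_arm --targets "0 0 0 0;0 0 -.4 0;0 0 -.4 0;0 0 -.4 0;0 0 -.4 0;0 0 -.3 0;0 0 -.3 0;0 0 -.2 0;0 0 0 0"

```text
time_s: 36.3
tcp_pos: [0.657, 0.1615, 0.1735]
ee_rot: [[0.954, -0.298, -0.003], [-0.298, -0.954, -0.001], [-0.002, 0.002, -1.0]]
wrist_force: [-0.3, 0.9, -0.3]
gripper_width: 0.246
gripper_force: 30.0
```

Emit:
move_arm --targets "0 0 -.2 0;0 0 -.2 0;0 0 -.1 0;0 0 0 0;0 0 0 0"

```text
time_s: 36.72
tcp_pos: [0.6577, 0.1617, 0.1627]
ee_rot: [[0.955, -0.298, -0.0], [-0.298, -0.955, -0.0], [-0.0, 0.0, -1.0]]
wrist_force: [0.2, 0.4, 0.0]
gripper_width: 0.242
gripper_force: 30.0
```

Emit:
move_arm --targets "0 0 -.1 0;0 0 0 0;0 0 0 0"

```text
time_s: 36.97
tcp_pos: [0.6577, 0.1617, 0.1603]
ee_rot: [[0.954, -0.298, -0.0], [-0.298, -0.954, 0.0], [-0.0, -0.0, -1.0]]
wrist_force: [0.3, 0.6, -1.7]
gripper_width: 0.243
gripper_force: 30.0
```

Emit:
move_arm --targets "0 0 -.08 0;0 0 0 0;0 0 0 0"

```text
time_s: 37.22
tcp_pos: [0.6585, 0.1617, 0.1594]
ee_rot: [[0.955, -0.298, 0.002], [-0.298, -0.955, 0.0], [0.002, -0.001, -1.0]]
wrist_force: [-0.3, 0.0, 2.9]
gripper_width: 0.24
gripper_force: 30.0
```

Emit:
move_arm --targets "0 0 -.08 0;0 0 0 0;0 0 0 0"

```text
time_s: 37.47
tcp_pos: [0.6586, 0.1617, 0.1594]
ee_rot: [[0.955, -0.297, 0.004], [-0.297, -0.955, 0.0], [0.003, -0.001, -1.0]]
wrist_force: [-2.9, -0.7, 9.1]
gripper_width: 0.243
gripper_force: 30.0
```

The stopper is seated: contact came exactly at the predicted height. Release and go to look at the rods and rack.

Emit:
move_arm --targets "0 0 .06 0;0 0 0 0;0 0 0 0;0 0 0 0;0 0 .3 0;0 0 .7 0;0 0 .9 0;0 0 .9 0;0 0 .5 0;0 0 0 0" --gripper 60

```text
time_s: 38.3
tcp_pos: [0.6595, 0.1622, 0.2448]
ee_rot: [[0.955, -0.298, 0.007], [-0.298, -0.955, 0.002], [0.006, -0.004, -1.0]]
wrist_force: [0.4, 0.3, -0.0]
gripper_width: 0.686
gripper_force: 0.0
```

Emit:
move_arm --targets "-.88 -.96 0 .1;-.88 -.96 0 .1;-.88 -.96 0 .1;-.88 -.96 0 .1;-.88 -.96 0 .1;-.88 -.96 0 .1;-.88 -.96 0 .1;-.88 -.96 0 .1;-.88 -.96 0 .1;-.88 -.96 0 .1"

```text
time_s: 39.13
tcp_pos: [0.4357, -0.0792, 0.2394]
ee_rot: [[0.977, -0.213, -0.002], [-0.213, -0.977, 0.0], [-0.002, 0.0, -1.0]]
wrist_force: [0.9, -0.5, 0.5]
gripper_width: 0.687
gripper_force: 0.0
```

Emit:
move_arm --targets "-.88 -.96 0 .1;-.88 -.96 0 .1;-.88 -.96 0 .1;0 0 0 .1;0 0 0 0;0 0 0 0;0 0 0 0;0 0 0 0"

```text
time_s: 39.8
tcp_pos: [0.3723, -0.1497, 0.24]
ee_rot: [[0.984, -0.179, -0.001], [-0.179, -0.984, 0.0], [-0.001, 0.0, -1.0]]
wrist_force: [0.3, 0.4, -0.1]
gripper_width: 0.686
gripper_force: 0.0
```

Run:
```python
from h import *
s=sense();print(s['tcp_pos'],s['ee_rot'][:,0])
w=cam('wrist');pickle.dump(w,open('w10.pkl','wb'));sd=cam('side');pickle.dump(sd,open('s10.pkl','wb'));t=cam('top');pickle.dump(t,open('t10.pkl','wb'))
im=w['image'];cv2.imwrite('pics/w10.png',im)
h=cv2.cvtColor(im,cv2.COLOR_BGR2HSV)
blue=cv2.inRange(h,(80,30,120),(105,255,255))
for n,p in dict(r0t=(.5582,-.0729,.011),r0b=(.3959,-.041,.011),r1t=(.5718,-.273,.011),r1b=(.4073,-.294,.011),rk0=(.6743,-.0303,.098),rk1=(.6357,-.2763,.098)).items(): print(n,np.round(proj(w,p),1))
```

```text
[ 0.37233151 -0.14966771  0.24000226] [ 9.83934158e-01 -1.78530794e-01 -5.72604145e-04]
r0t [178.7  35.3]
r0b [186.7 184.2]
r1t [358.1 -15.4]
r1b [391.9 137.2]
rk0 [  51.5 -153.4]
rk1 [ 380.9 -162.8]
```

Emit:
move_arm --targets ".9 -.16 0 0;.9 -.16 0 0;.9 -.16 0 0;.9 -.16 0 0;.9 -.16 0 0;.9 -.16 0 0;0 0 0 0;0 0 0 0;0 0 0 0;0 0 0 0"

```text
time_s: 40.78
tcp_pos: [0.506, -0.174, 0.2403]
ee_rot: [[0.984, -0.179, -0.0], [-0.179, -0.984, 0.0], [-0.0, -0.0, -1.0]]
wrist_force: [-0.1, 0.1, -0.1]
gripper_width: 0.69
gripper_force: 0.0
```

Run:
```python
from h import *
s=sense();print(s['tcp_pos'],s['ee_rot'][:,0])
w=cam('wrist');pickle.dump(w,open('w11.pkl','wb'))
for n,p in dict(r0t=(.5582,-.0729,.011),r1t=(.5718,-.273,.011),rk0=(.6743,-.0303,.098),rk1=(.6357,-.2763,.098)).items(): print(n,np.round(proj(w,p),1))
a=pickle.load(open('w10.pkl','rb'))['image'];b=w['image']
p=np.zeros((590,800,3),'uint8')
p[:345]=cv2.resize(b[:240],(800,343),interpolation=cv2.INTER_CUBIC)[:345] if 0 else cv2.resize(b[:241],(800,345),interpolation=cv2.INTER_CUBIC)
p[345:590,:560]=a[:245]
cv2.imwrite('pics/p11.png',p)
```

```text
[ 0.50604936 -0.17399717  0.2402968 ] [ 9.83782090e-01 -1.79367312e-01 -4.09357180e-04]
r0t [187. 160.]
r1t [350.6 117.6]
rk0 [78.6 44.1]
rk1 [367.8  36.5]
```

View pics/p11.png

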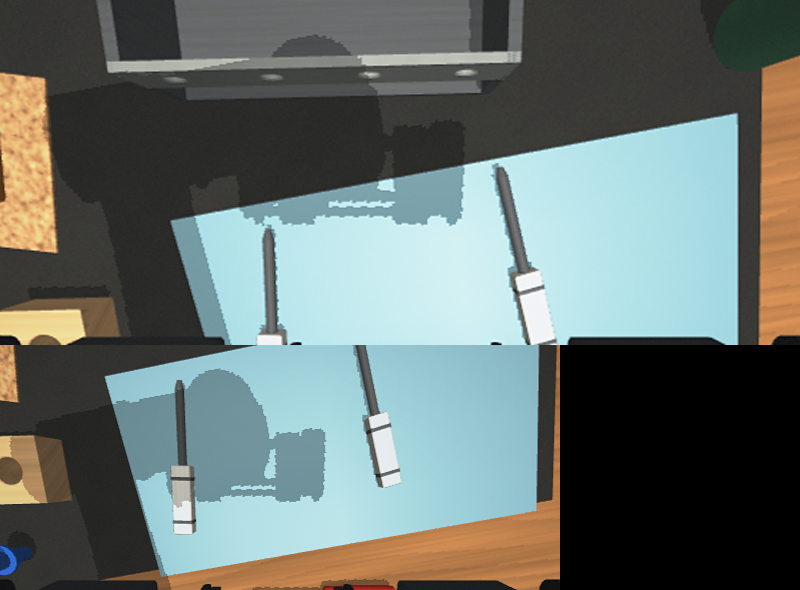

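The top strip shows the rack's front plate with its four holes at mosaic (175,79), (272,76), (370,74) and (465,72). Rod tips are at (268,232) and (500,168). The lower strip shows handles from (182,466) to (184,533) and from (376,415) to (390,485). Now to compute.

```bash
cat >> h.py <<'E'
def holes(w,guess,z=.075,box=9):
    g=cv2.cvtColor(w['image'],cv2.COLOR_BGR2GRAY).astype(float); out=[]
    for u,v in guess:
        u0,v0=int(round(u)),int(round(v)); p=g[v0-4:v0+5,u0-box:u0+box+1]; k=p-np.percentile(p,60); k[k<0]=0
        vv,uu=np.mgrid[v0-4:v0+5,u0-box:u0+box+1]; out.append(((k*uu).sum()/k.sum(),(k*vv).sum()/k.sum()))
    return out
def rods(w,z=.022):
    h=cv2.cvtColor(w['image'],cv2.COLOR_BGR2HSV); m=cv2.inRange(h,(0,0,150),(180,28,255)); m[236:]=0
    m=cv2.morphologyEx(m,cv2.MORPH_CLOSE,np.ones((7,7)))
    n,l,st,ce=cv2.connectedComponentsWithStats(m); R=[]
    for i in range(1,n):
        if 700<st[i,4]<4000:
            r=cv2.minAreaRect(np.argwhere(l==i)[:,::-1].astype('f4')); R.append((st[i].tolist(),cv2.boxPoints(r)))
    return R
E
python3 - <<'E'
from h import *
w=pickle.load(open('w11.pkl','rb'));a=pickle.load(open('w10.pkl','rb'))
G=[(x/1.4286,y/1.4315) for x,y in [(175,79),(272,76),(370,74),(465,72)]]
H=holes(w,G);P=np.array([onz(w,*h,.075) for h in H]);print(np.round(G,1).tolist(),np.round(H,1).tolist());print(P.round(4));
P2=np.array([onz(w,*h,.075) for h in G]);print(P2.round(4));print('spacing',np.linalg.norm(np.diff(P,axis=0),axis=1),np.linalg.norm(np.diff(P2,axis=0),axis=1))
e=np.array([onz(w,x/1.4286,y/1.4315,.098) for x,y in [(108,72),(520,62)]]);print('edge',e,np.linalg.norm(e[1]-e[0]))
d=e[1]-e[0];print('yaw from edge',np.degrees(np.arctan2(d[0],-d[1])), 'holes',np.degrees(np.arctan2((P[3]-P[0])[0],-(P[3]-P[0])[1])))
for st,b in rods(a):
    Q=np.array([onz(a,*p,.022) for p in b]);print(st,Q.mean(0).round(4),np.linalg.norm(Q-np.roll(Q,1,0),axis=1).round(4))
print('r0tip',onz(a,179,36,.011),'r0tip w11',onz(w,268/1.4286,230/1.4315,.011),'r1tip w11',onz(w,500/1.4286,167/1.4315,.011))
for n,q in (('r0',[(171,121),(194,121),(195,187.5),(174,188.5)]),('r1',[(364,73),(386,68),(401,136),(380,142)])):
    Q=np.array([onz(a,*p,.022) for p in q]);f=(Q[0]+Q[1])/2;b=(Q[2]+Q[3])/2;print(n,'front',f.round(4),'back',b.round(4),'len',np.linalg.norm(f-b),'yaw',np.degrees(np.arctan2(*(f-b)[1::-1])))
E
```

```text
[[122.5, 55.2], [190.4, 53.1], [259.0, 51.7], [325.5, 50.3]] [[122.4, 55.1], [190.1, 53.4], [259.0, 51.7], [325.5, 50.2]]
[[ 0.6657 -0.0557  0.075 ]
 [ 0.6559 -0.1184  0.075 ]
 [ 0.6458 -0.182   0.075 ]
 [ 0.636  -0.2432  0.075 ]]
[[ 0.6656 -0.0558  0.075 ]
 [ 0.656  -0.1187  0.075 ]
 [ 0.6458 -0.1819  0.075 ]
 [ 0.6359 -0.2431  0.075 ]]
spacing [0.06343062 0.06437578 0.06198352] [0.06360848 0.06405379 0.06197451]
edge [[ 0.67005925 -0.02611661  0.098     ]
 [ 0.63101129 -0.27250867  0.098     ]] 0.24946701178207434
yaw from edge -9.005283110927977 holes -8.997236554217704
[369, 67, 32, 76, 1420] [ 0.4446 -0.2856  0.022 ] [0.0806 0.0213 0.0805 0.0225]
[171, 121, 22, 69, 1242] [ 0.4306 -0.0466  0.022 ] [0.0793 0.0212 0.0792 0.0223]
r0tip [ 0.5575021  -0.07307229  0.011     ] r0tip w11 [ 0.55731905 -0.07336053  0.011     ] r1tip w11 [ 0.57301138 -0.27248017  0.011     ]
r0 front [ 0.4684 -0.0575  0.022 ] back [ 0.3931 -0.0406  0.022 ] len 0.07722288998333654 yaw -12.584035266499903
r1 front [ 0.4827 -0.2785  0.022 ] back [ 0.4065 -0.2885  0.022 ] len 0.07692014466258226 yaw 7.464762662600173
```

Everything checks: holes ~64 mm apart, rack yaw −9.0°, rack width 249 mm, rod middle-to-tip 129–130 mm. Rod0 goes to hole 0 and rod1 to hole 3. Go to rod0.

Emit:
move_arm --targets "-.45 .98 0 -.06;-.45 .99 0 -.06;-.45 .99 0 -.06;-.44 .99 0 -.06;-.44 .98 0 -.06;0 0 -.8 0;0 0 -.9 0;0 0 -.9 0;0 0 -.9 0;0 0 -.9 0" --gripper 50

```text
time_s: 41.67
tcp_pos: [0.4505, -0.0509, 0.1302]
ee_rot: [[0.979, -0.205, 0.002], [-0.205, -0.979, 0.0], [0.002, -0.001, -1.0]]
wrist_force: [0.5, 0.6, 0.2]
gripper_width: 0.573
gripper_force: 0.0
```

Run:
```python
from h import *
s=sense();print(s['tcp_pos'],s['ee_rot'][:,0])
t=cam('side')
# rod check in the side view: predicted tips/handles and colours
for n,p in dict(r0tip=(.556,-.073,.012),r0sh=(.4698,-.0548,.022),r1c=(.4446,-.2856,.022),r1tip=(.572,-.2725,.012)).items():
    u,v=np.round(proj(t,p)).astype(int);print(n,u,v,t['image'][v,u])
```

```text
[ 0.450535   -0.05088479  0.13015306] [ 0.97880337 -0.20479391  0.00185074]
r0tip 309 257 [135 133 116]
r0sh 277 260 [159 164 162]
r1c 303 340 [223 231 228]
r1tip 348 318 [159 154 130]
```

Emit:
move_arm --targets "0 0 -.9 0;0 0 -.9 0;0 0 -.9 0;0 0 -.9 0;0 0 -.6 0;0 0 -.4 0;0 0 -.3 0;0 0 0 0;0 0 0 0"

```text
time_s: 42.47
tcp_pos: [0.4513, -0.0509, 0.0084]
ee_rot: [[0.979, -0.205, 0.001], [-0.205, -0.979, -0.0], [0.001, -0.0, -1.0]]
wrist_force: [-0.5, -0.0, -0.1]
gripper_width: 0.572
gripper_force: 0.0
```

Emit:
move_arm --targets "0 0 0 0;0 0 0 0;0 0 0 0;0 0 0 0;0 0 0 0;0 0 0 0;0 0 0 0;0 0 0 0" --gripper 10

```text
time_s: 43.13
tcp_pos: [0.4511, -0.051, 0.0081]
ee_rot: [[0.979, -0.205, 0.0], [-0.205, -0.979, -0.0], [0.0, -0.0, -1.0]]
wrist_force: [-1.4, -0.0, 3.6]
gripper_width: 0.25
gripper_force: 30.0
```

Emit:
move_arm --targets "0 0 .3 0;0 0 .8 .1;0 0 .8 .15;0 0 .62 .15;.6 .1 0 .17;.6 .1 0 0;.6 .1 0 0;.6 .1 0 0;.6 .1 0 0;.4 .1 0 0"

```text
time_s: 43.97
tcp_pos: [0.537, -0.0359, 0.0708]
ee_rot: [[0.988, -0.157, 0.0], [-0.157, -0.988, 0.0], [0.0, -0.0, -1.0]]
wrist_force: [0.2, 0.1, -1.2]
gripper_width: 0.252
gripper_force: 30.0
```

Emit:
move_arm --targets ".29 .02 0 0;0 0 0 0;0 0 0 0;0 0 0 0;0 0 0 0"

```text
time_s: 44.38
tcp_pos: [0.5423, -0.0357, 0.0707]
ee_rot: [[0.988, -0.157, -0.001], [-0.157, -0.988, -0.0], [-0.001, 0.0, -1.0]]
wrist_force: [-0.0, -0.6, -1.3]
gripper_width: 0.25
gripper_force: 30.0
```

Run:
```python
from h import *
s=sense();p=s['tcp_pos'];R=s['ee_rot'];print(p,R[:,0],s['wrist_force'])
d=np.array([.9877,-.1564,0])
for hx in ([.6659,-.055,.075],):
    w=np.array(hx)-p;print('ahead',w@d,'lat (+left)',w@np.array([.1564,.9877,0]))
w=cam('wrist');pickle.dump(w,open('w12.pkl','wb'));g=cv2.cvtColor(w['image'],cv2.COLOR_BGR2GRAY)
for a in (.09,.1086,.12):
    print(a,np.round(proj(w,p+R[:,0]*a+[0,0,.004]),1))
print(g[150:236:5,255:302:2])
```

```text
[ 0.54227321 -0.0356925   0.07074419] [ 9.87646398e-01 -1.56696639e-01 -8.69199682e-04] [-0.041274   -0.55819529 -1.25983814]
ahead 0.1251258772048146 lat (+left) 0.00026520986638309556
0.09 [278.   80.1]
0.1086 [278.1  35.4]
0.12 [278.2   6.6]
[[ 48  47  48  46  47  49  56  70  76  81  84  84  82  80  76  70  51  46
   46  44  45  46  48  47]
 [ 46  47  47  47  45  46  55  69  76  80  84  83  82  80  77  70  48  48
   48  46  48  48  47  46]
 [ 46  46  48  47  48  46  54  70  75  81  84  84  82  80  77  71  50  47
   46  47  45  46  46  46]
 [ 49  48  45  46  46  45  54  69  76  79  84  84  82  81  76  70  51  46
   48  46  45  48  46  45]
 [ 47  47  48  48  45  49  53  70  77  81  82  84  82  80  76  71 100 119
  161 165 164 161 161 160]
 [ 92 120 158 166 164 163 111  68  77  80  82  84  82  80  77  68 139 160
  160 159 159 159 159 158]
 [158 158 158 158 158 159 110  68  76  80  82  84  83  79  76  67 138 158
  159 158 157 159 158 159]
 [158 158 157 160 158 160 110  67  76  80  82  83  82  80  76  67 137 158
  158 158 158 159 158 159]
 [157 157 157 157 158 158 109  68  75  80  83  
[... 263 characters left out ...]
56 156 156 156 157 109  67  77  80  82  82  82  81  76  68 139 156
  157 155 156 156 156 155]
 [156 156 156 155 155 157 117  66  76  80  82  83  81  79  76  66 138 156
  156 156 155 156 156 155]
 [156 155 155 156 154 156 117  67  76  80  82  82  81  79  76  66 138 155
  155 155 154 154 155 155]
 [155 155 153 155 155 155 114  66  76  80  82  81  81  79  76  66 137 155
  154 155 156 155 155 155]
 [157 128 125 127 125 126  95  66  76  80  82  81  82  78  76  66 111 122
  122 123 123 138 154 154]
 [147 125 133 133 133 131 129 130 132 130 129 129 128 129 128 127 125 124
  125 126 126 119 222 230]
 [159 199 211 207 205 207 212 213 213 212 210 210 212 212 211 208 208 208
  210 211 209 192 197 231]]
```

The shaft runs straight at column ~277, within 1 px of prediction. Insert with force checks.

Emit:
move_arm --targets ".2 -.033 0 0;.2 -.033 0 0;.2 -.033 0 0;.2 -.033 0 0;.2 -.032 0 0;.2 -.032 0 0;0 0 0 0;0 0 0 0"

```text
time_s: 45.1
tcp_pos: [0.5734, -0.0405, 0.0705]
ee_rot: [[0.988, -0.157, -0.0], [-0.157, -0.988, -0.0], [-0.0, 0.0, -1.0]]
wrist_force: [-0.3, 1.1, -1.0]
gripper_width: 0.248
gripper_force: 30.0
```

Emit:
move_arm --targets ".3 -.047 0 0;.3 -.047 0 0;.3 -.047 0 0;.3 -.047 0 0;.2 -.032 0 0;.2 -.032 0 0;0 0 0 0;0 0 0 0"

```text
time_s: 45.77
tcp_pos: [0.6132, -0.0468, 0.0705]
ee_rot: [[0.988, -0.157, -0.0], [-0.157, -0.988, 0.0], [-0.0, 0.0, -1.0]]
wrist_force: [-0.8, -0.1, -1.3]
gripper_width: 0.249
gripper_force: 30.0
```

Emit:
move_arm --targets ".2 -.032 0 0;.2 -.032 0 0;.2 -.032 0 0;.2 -.032 0 0;.2 -.032 0 0;0 0 0 0;0 0 0 0"

```text
time_s: 46.35
tcp_pos: [0.6383, -0.0508, 0.0706]
ee_rot: [[0.988, -0.157, -0.0], [-0.157, -0.988, 0.0], [-0.0, 0.0, -1.0]]
wrist_force: [-0.3, -1.1, -1.2]
gripper_width: 0.253
gripper_force: 30.0
```

Emit:
move_arm --targets ".1 -.016 0 0;.1 -.016 0 0;0 0 0 0;0 0 0 0"

```text
time_s: 46.68
tcp_pos: [0.6433, -0.0515, 0.0708]
ee_rot: [[0.988, -0.157, 0.0], [-0.157, -0.988, 0.0], [0.0, -0.0, -1.0]]
wrist_force: [-0.1, -0.1, -1.8]
gripper_width: 0.247
gripper_force: 30.0
```

Emit:
move_arm --targets ".08 -.013 0 0;0 0 0 0;0 0 0 0"

```text
time_s: 46.93
tcp_pos: [0.6452, -0.0518, 0.0708]
ee_rot: [[0.988, -0.156, -0.0], [-0.156, -0.988, -0.0], [-0.0, 0.0, -1.0]]
wrist_force: [0.5, -0.6, -1.1]
gripper_width: 0.245
gripper_force: 30.0
```

Emit:
move_arm --targets ".08 -.013 0 0;0 0 0 0;0 0 0 0"

```text
time_s: 47.18
tcp_pos: [0.6462, -0.0521, 0.0705]
ee_rot: [[0.988, -0.157, -0.002], [-0.157, -0.988, 0.0], [-0.002, 0.0, -1.0]]
wrist_force: [-1.8, 0.7, 0.2]
gripper_width: 0.252
gripper_force: 30.0
```

Emit:
move_arm --targets ".06 -.01 0 0;0 0 0 0;0 0 -.06 0;0 0 0 0;0 0 0 0"

```text
time_s: 47.6
tcp_pos: [0.6462, -0.0523, 0.0694]
ee_rot: [[0.988, -0.157, -0.005], [-0.157, -0.988, -0.0], [-0.005, 0.001, -1.0]]
wrist_force: [-7.3, 2.1, 4.3]
gripper_width: 0.249
gripper_force: 30.0
```

Emit:
move_arm --targets "0 0 0 0;0 0 0 0;0 0 0 0;0 0 0 0;0 0 .3 0;0 0 .6 0;0 0 .9 0;0 0 .9 0;0 0 .9 0;0 0 .9 0" --gripper 40

```text
time_s: 48.43
tcp_pos: [0.649, -0.0525, 0.1836]
ee_rot: [[0.988, -0.156, 0.001], [-0.156, -0.988, -0.0], [0.001, -0.0, -1.0]]
wrist_force: [1.2, 0.1, -0.2]
gripper_width: 0.46
gripper_force: 0.0
```

Emit:
move_arm --targets "-.96 -.7 .9 0;-.96 -.7 .9 0;-.96 -.7 .3 0;-.96 -.7 0 0;-.96 -.7 0 0;-.96 -.7 0 0;-.96 -.7 0 0;-.96 -.7 0 0;-.96 -.7 0 0;-.96 -.7 0 0"

```text
time_s: 49.27
tcp_pos: [0.4077, -0.2282, 0.2352]
ee_rot: [[0.988, -0.156, 0.002], [-0.156, -0.988, -0.001], [0.002, 0.0, -1.0]]
wrist_force: [0.1, -0.0, 0.5]
gripper_width: 0.465
gripper_force: 0.0
```

Emit:
move_arm --targets "-.6 -.1 0 0;0 0 0 0;0 0 0 0;0 0 0 0;0 0 0 0"

```text
time_s: 49.68
tcp_pos: [0.3948, -0.2296, 0.2345]
ee_rot: [[0.988, -0.155, 0.001], [-0.155, -0.988, -0.0], [0.001, 0.0, -1.0]]
wrist_force: [-0.8, 0.4, -0.9]
gripper_width: 0.458
gripper_force: 0.0
```

Run:
```python
from h import *
s=sense();print(s['tcp_pos'],s['ee_rot'][:,0])
w=cam('wrist');pickle.dump(w,open('w13.pkl','wb'));sd=cam('side');pickle.dump(sd,open('s13.pkl','wb'))
cv2.imwrite('pics/w13.png',w['image'])
for st,b in rods(w):
    Q=np.array([onz(w,*p,.022) for p in b]);print(st,Q.mean(0).round(4),np.linalg.norm(Q-np.roll(Q,1,0),axis=1).round(4),Q[:,:2].round(4).tolist())
for n,p in dict(r1c=(.4446,-.2856,.022),r1t=(.573,-.2725,.011)).items(): print(n,proj(w,p))
# stowed rod: white handle in side view, expected at shoulder hole0
for k in (0,.02,.04,.06,.08,.1): 
    u,v=np.round(proj(sd,np.array([.6659,-.055,.084])-k*np.array([.9877,-.1564,0]))).astype(int);print(k,u,v,sd['image'][v,u],end=' ')
```

```text
[ 0.39477802 -0.22955304  0.23446229] [ 9.87858372e-01 -1.55355560e-01  6.97712088e-04]
[332, 122, 23, 71, 1303] [ 0.4197 -0.3109  0.022 ] [0.0798 0.0214 0.0797 0.0226] [[0.4605, -0.3018], [0.4586, -0.3231], [0.3789, -0.3206], [0.3809, -0.2981]]
r1c (np.float64(319.1558986117524), np.float64(139.70665331043153))
r1t (np.float64(291.12378404389955), np.float64(20.439809470684338))
0 344 224 [ 98 106 109] 0.02 337 225 [170 179 180] 0.04 330 227 [215 226 226] 0.06 323 228 [213 223 223] 0.08 315 229 [182 193 195] 0.1 308 231 [48 53 58]
```

Rod0 is stowed: its white handle shows in the side view from the plate back ~80 mm. Rod1 has been knocked aside, to about (0.420, −0.311). Find its shaft.

Run:
```python
from h import *
w=cam('wrist');pickle.dump(w,open('w14.pkl','wb'));g=cv2.cvtColor(w['image'],cv2.COLOR_BGR2GRAY)
for st,b in rods(w):
    Q=np.array([onz(w,*p,.022) for p in b]);print(Q.mean(0).round(4))
m=(g<105).astype('uint8');m[:, :290]=0;m[:,380:]=0;m[122:]=0
n,l,st,ce=cv2.connectedComponentsWithStats(m)
for i in range(1,n):
    if st[i,4]>80:
        yx=np.argwhere(l==i); print(st[i],ce[i])
        if st[i,2]<60:
            pts=[]
            for r in range(st[i,1],st[i,1]+st[i,3],12):
                x=np.where(l[r]==i)[0]; pts.append(onz(w,x.mean(),r,.011)); print(r,x.min(),x.max(),pts[-1].round(4))
```

```text
[ 0.4196 -0.3108  0.022 ]
[290   0  87  16 692] [319.08381503   4.70375723]
[331  37  14  85 765] [336.91895425  79.81830065]
37 333 337 [ 0.5493 -0.3171  0.011 ]
49 331 339 [ 0.5374 -0.3158  0.011 ]
61 332 340 [ 0.5252 -0.3155  0.011 ]
73 332 341 [ 0.5128 -0.3147  0.011 ]
85 333 341 [ 0.5003 -0.3139  0.011 ]
97 334 342 [ 0.4874 -0.3137  0.011 ]
109 335 343 [ 0.4743 -0.3134  0.011 ]
121 335 344 [ 0.4611 -0.3125  0.011 ]
```

Emit:
move_arm --targets ".45 -.82 0 .31;.45 -.82 0 .32;.45 -.82 0 .32;.44 -.82 0 .32;0 0 -.9 0;0 0 -.9 0;0 0 -.9 0;0 0 -.9 0;0 0 -.9 0;0 0 -.9 0" --gripper 50

```text
time_s: 50.67
tcp_pos: [0.4389, -0.3117, 0.098]
ee_rot: [[0.999, -0.046, -0.0], [-0.046, -0.999, -0.0], [-0.0, 0.0, -1.0]]
wrist_force: [0.6, 0.3, 0.1]
gripper_width: 0.571
gripper_force: 0.0
```

Emit:
move_arm --targets "0 0 -.9 0;0 0 -.9 0;0 0 -.8 0;0 0 -.6 0;0 0 -.3 0;0 0 -.15 0;0 0 0 0;0 0 0 0"

```text
time_s: 51.33
tcp_pos: [0.4392, -0.3121, 0.0086]
ee_rot: [[0.999, -0.046, 0.001], [-0.046, -0.999, -0.001], [0.001, 0.001, -1.0]]
wrist_force: [0.2, -0.3, 0.4]
gripper_width: 0.576
gripper_force: 0.0
```

Emit:
move_arm --targets "0 0 0 0;0 0 0 0;0 0 0 0;0 0 0 0;0 0 0 0;0 0 0 0;0 0 0 0;0 0 0 0" --gripper 10

```text
time_s: 52.0
tcp_pos: [0.4386, -0.312, 0.0084]
ee_rot: [[0.999, -0.046, 0.0], [-0.046, -0.999, -0.0], [0.0, 0.0, -1.0]]
wrist_force: [-0.2, 0.5, 2.7]
gripper_width: 0.249
gripper_force: 30.0
```

Emit:
move_arm --targets "0 0 .3 0;0 0 .8 -.2;0 0 .8 -.3;0 0 .6 -.3;.2 .58 0 -.3;.4 .58 0 -.17;.6 .58 0 0;.6 .58 0 0;.6 .58 0 0;.53 .58 0 0"

```text
time_s: 52.83
tcp_pos: [0.5123, -0.2241, 0.0707]
ee_rot: [[0.988, -0.157, -0.0], [-0.157, -0.988, 0.0], [-0.0, -0.0, -1.0]]
wrist_force: [0.7, -0.6, -1.1]
gripper_width: 0.25
gripper_force: 30.0
```

Emit:
move_arm --targets "0 0 0 0;0 0 0 0;0 0 0 0;0 0 0 0"

```text
time_s: 53.17
tcp_pos: [0.5108, -0.2253, 0.0705]
ee_rot: [[0.988, -0.157, -0.001], [-0.157, -0.988, 0.0], [-0.001, -0.0, -1.0]]
wrist_force: [-0.5, -0.1, -2.1]
gripper_width: 0.248
gripper_force: 30.0
```

Run:
```python
from h import *
s=sense();p=s['tcp_pos'];R=s['ee_rot'];print(p,R[:,0],s['wrist_force'])
for H in ([.6659,-.055,.075],[.6359,-.2446,.075]):
    w=np.array(H)-p;print('ahead',w@[.9877,-.1564,0],'lat',w@[.1564,.9877,0])
w=cam('wrist');g=cv2.cvtColor(w['image'],cv2.COLOR_BGR2GRAY)
for a in (.06,.09,.1105): print(a,np.round(proj(w,p+R[:,0]*a+[0,0,.004]),1))
for r in (60,100,140,180,200): print(r,g[r,255:302:2].tolist())
```

```text
[ 0.51083645 -0.22529533  0.07045446] [ 9.87536825e-01 -1.57385813e-01 -8.51137986e-04] [-0.50771174 -0.05824804 -2.10975592]
ahead 0.1265220837395672 lat 0.19245263652633002
ahead 0.12654452373956718 lat 0.0004927165263299816
0.06 [277.9 146.7]
0.09 [278.   80.1]
0.1105 [278.1  30.7]
60 [45, 46, 45, 44, 45, 42, 62, 70, 77, 79, 84, 84, 83, 80, 75, 86, 72, 62, 63, 62, 62, 64, 62, 62]
100 [47, 47, 46, 47, 47, 48, 60, 71, 78, 81, 85, 86, 83, 80, 75, 71, 52, 64, 65, 62, 64, 64, 64, 63]
140 [164, 164, 164, 165, 165, 168, 79, 70, 77, 82, 84, 84, 83, 81, 77, 69, 113, 167, 164, 164, 163, 164, 165, 165]
180 [159, 160, 160, 160, 160, 162, 90, 69, 76, 82, 83, 83, 83, 79, 76, 67, 142, 161, 160, 160, 159, 159, 159, 160]
200 [157, 156, 157, 157, 157, 157, 110, 67, 77, 81, 83, 84, 82, 79, 77, 66, 140, 157, 157, 157, 156, 157, 156, 157]
```

Emit:
move_arm --targets ".2 -.033 0 0;.2 -.033 0 0;.2 -.033 0 0;.2 -.033 0 0;.2 -.032 0 0;.2 -.032 0 0;0 0 0 0;0 0 0 0"

```text
time_s: 53.88
tcp_pos: [0.5419, -0.2298, 0.0703]
ee_rot: [[0.988, -0.156, -0.0], [-0.156, -0.988, 0.0], [-0.0, -0.0, -1.0]]
wrist_force: [-0.3, 0.5, -2.2]
gripper_width: 0.252
gripper_force: 30.0
```

Emit:
move_arm --targets ".3 -.047 0 0;.3 -.047 0 0;.3 -.047 0 0;.3 -.047 0 0;.2 -.032 0 0;.2 -.032 0 0;0 0 0 0;0 0 0 0"

```text
time_s: 54.55
tcp_pos: [0.5817, -0.2361, 0.0703]
ee_rot: [[0.988, -0.157, -0.001], [-0.157, -0.988, 0.0], [-0.001, -0.0, -1.0]]
wrist_force: [-0.2, -0.5, -0.5]
gripper_width: 0.248
gripper_force: 30.0
```

Emit:
move_arm --targets ".2 -.032 0 0;.2 -.032 0 0;.2 -.032 0 0;.2 -.032 0 0;.2 -.032 0 0;0 0 0 0;0 0 0 0"

```text
time_s: 55.13
tcp_pos: [0.6069, -0.2401, 0.0703]
ee_rot: [[0.988, -0.157, -0.0], [-0.157, -0.988, 0.0], [-0.0, -0.0, -1.0]]
wrist_force: [0.3, -0.3, -1.8]
gripper_width: 0.248
gripper_force: 30.0
```

Emit:
move_arm --targets ".1 -.016 0 0;.1 -.016 0 0;0 0 0 0;0 0 0 0"

```text
time_s: 55.47
tcp_pos: [0.6117, -0.2409, 0.0706]
ee_rot: [[0.988, -0.156, -0.0], [-0.156, -0.988, 0.0], [-0.0, -0.0, -1.0]]
wrist_force: [-0.0, -0.2, -1.9]
gripper_width: 0.247
gripper_force: 30.0
```

Emit:
move_arm --targets ".08 -.013 0 0;0 0 0 0;0 0 0 0"

```text
time_s: 55.72
tcp_pos: [0.6138, -0.2412, 0.0706]
ee_rot: [[0.988, -0.156, 0.0], [-0.156, -0.988, 0.0], [0.0, -0.0, -1.0]]
wrist_force: [-0.1, 1.0, -0.8]
gripper_width: 0.25
gripper_force: 30.0
```

Emit:
move_arm --targets ".08 -.013 0 0;0 0 0 0;0 0 0 0"

```text
time_s: 55.97
tcp_pos: [0.6151, -0.2415, 0.0704]
ee_rot: [[0.988, -0.157, -0.001], [-0.157, -0.988, 0.0], [-0.001, -0.0, -1.0]]
wrist_force: [-2.4, 0.4, -1.0]
gripper_width: 0.249
gripper_force: 30.0
```

Emit:
move_arm --targets ".06 -.01 0 0;0 0 0 0;0 0 0 0"

```text
time_s: 56.22
tcp_pos: [0.6152, -0.2415, 0.0702]
ee_rot: [[0.988, -0.157, -0.005], [-0.157, -0.988, 0.001], [-0.005, -0.0, -1.0]]
wrist_force: [-5.9, 0.2, 1.3]
gripper_width: 0.251
gripper_force: 30.0
```

The shoulder is in contact. Ease down, release, rise and check everything.

Emit:
move_arm --targets "0 0 -.06 0;0 0 0 0;0 0 0 0"

```text
time_s: 56.47
tcp_pos: [0.6151, -0.2416, 0.0696]
ee_rot: [[0.988, -0.157, -0.005], [-0.157, -0.988, 0.001], [-0.005, 0.0, -1.0]]
wrist_force: [-6.5, 1.9, 4.8]
gripper_width: 0.252
gripper_force: 30.0
```

Emit:
move_arm --targets "0 0 0 0;0 0 0 0;0 0 0 0;0 0 0 0;0 0 .3 0;0 0 .6 0;0 0 .9 0;0 0 .9 0;0 0 .9 0;0 0 .9 0" --gripper 40

```text
time_s: 57.3
tcp_pos: [0.6174, -0.2419, 0.1834]
ee_rot: [[0.988, -0.156, 0.001], [-0.156, -0.988, -0.0], [0.001, 0.0, -1.0]]
wrist_force: [1.0, 0.1, -0.3]
gripper_width: 0.458
gripper_force: 0.0
```

Emit:
move_arm --targets "-.95 .3 .9 0;-.95 .3 .9 0;-.95 .3 .3 0;-.95 .3 0 0;-.95 .3 0 0;-.7 .3 0 0;0 0 0 0;0 0 0 0;0 0 0 0;0 0 0 0"

```text
time_s: 58.13
tcp_pos: [0.4819, -0.197, 0.2342]
ee_rot: [[0.988, -0.156, 0.001], [-0.156, -0.988, -0.0], [0.001, 0.0, -1.0]]
wrist_force: [0.2, -0.9, -0.9]
gripper_width: 0.462
gripper_force: 0.0
```

Run:
```python
from h import *
s=sense();print(s['time_s'],s['tcp_pos'])
w=cam('wrist');sd=cam('side');pickle.dump(w,open('w15.pkl','wb'))
d=np.array([.9877,-.1564,0]);l=np.array([.1564,.9877,0])
h=cv2.cvtColor(w['image'],cv2.COLOR_BGR2HSV);m=cv2.inRange(h,(0,0,150),(180,40,255))
for n,H in (('h0',[.6659,-.055,.086]),('h3',[.6359,-.2446,.086])):
    H=np.array(H)
    for C,nm in ((w,'wrist'),(sd,'side')):
        g=cv2.cvtColor(C['image'],cv2.COLOR_BGR2GRAY);o=[]
        for k in (-.003,0,.003,.006,.02,.04,.06,.075,.08,.085,.09):
            u,v=np.round(proj(C,H-k*d)).astype(int); o.append((round(k*1000),int(g[v,u]) if 0<=v<420 and 0<=u<560 else None))
        print(n,nm,o)
S=sd; im=sd['image']
for n,p in dict(grip=(.6585,.1614,.186),flange=(.6585,.1614,.154),neck=(.6585,.1614,.12)).items():
    u,v=np.round(proj(S,p)).astype(int);print(n,u,v,im[v,u])
g=cv2.cvtColor(im,cv2.COLOR_BGR2GRAY);u,v=np.round(proj(S,(.6585,.1614,.17))).astype(int)
b=g[v-14:v+24:2,u-14:u+15:2];print(b)
```

```text
58.1333 [ 0.48188712 -0.19702873  0.23418764]
h0 wrist [(-3, 83), (0, 65), (3, 114), (6, 228), (20, 107), (40, 179), (60, 178), (75, 176), (80, 177), (85, 37), (90, 37)]
h0 side [(-3, 123), (0, 99), (3, 174), (6, 215), (20, 138), (40, 173), (60, 171), (75, 57), (80, 59), (85, 98), (90, 101)]
h3 wrist [(-3, 114), (0, 69), (3, 119), (6, 233), (20, 243), (40, 235), (60, 236), (75, 187), (80, 179), (85, 135), (90, 138)]
h3 side [(-3, 134), (0, 103), (3, 191), (6, 221), (20, 166), (40, 227), (60, 227), (75, 172), (80, 179), (85, 146), (90, 138)]
grip 310 147 [134 154 164]
flange 309 155 [133 153 163]
neck 309 164 [133 153 163]
[[178 179 184 159 117 112 117 117 113 117 117 121 146 170 172]
 [152 155 156 164 173 173 184 185 176 187 184 187 174 157 146]
 [152 153 153 155 155 156 156 157 156 152 154 152 145 146 146]
 [152 153 153 155 155 155 155 155 155 151 152 151 148 148 146]
 [152 154 154 155 155 155 155 155 154 153 152 151 150 147 146]
 [152 154 154 155 154 155 155 155 154 153 152 151 150 147 146]
 [152 153 154 155 155 155 155 154 154 153 152 151 149 147 146]
 [152 153 154 154 154 154 155 154 153 153 152 150 149 147 145]
 [152 153 154 154 154 154 154 154 153 153 152 151 149 147 145]
 [152 153 154 154 154 154 154 154 154 153 151 150 148 147 144]
 [151 153 154 154 154 155 154 153 153 152 151 150 148 146 143]
 [151 152 154 154 154 155 154 154 153 152 151 150 148 147 144]
 [151 152 154 154 154 155 154 153 153 152 151 149 148 146 143]
 [151 152 154 154 154 154 154 153 153 152 151 149 147 145 143]
 [151 152 153 154 154 154 154 153 153 152 150 149 147 145 142]
 [151 152 153 153 154 154 154 153 152 152 150 149 147 145 143]
 [151 152 153 154 154 154 154 153 152 151 150 149 147 145 142]
 [151 152 153 154 153 154 153 153 153 151 150 149 147 144 142]
 [151 152 153 153 153 153 154 153 152 151 149 148 146 145 141]]
```

Run:
```python
from h import *
t=cam('top');im=t['image'];g=cv2.cvtColor(im,cv2.COLOR_BGR2GRAY)
for p in ((.6585,.1614,.186),(.6585,.1614,.104)): print(proj(t,p))
u,v=np.round(proj(t,(.6585,.1614,.17))).astype(int);print(g[v-14:v+18:2,u-18:u+19:2])
m=(g[v-9:v+10,u-9:u+10]<75).astype('uint8');n,l,st,ce=cv2.connectedComponentsWithStats(m)
for i in range(1,n):
    if st[i,4]>8: c=ce[i]+[u-9,v-9];print(st[i],c,onz(t,*c,.17))
```

```text
(np.float64(267.5102904614424), np.float64(174.07773776388947))
(np.float64(268.4985148345151), np.float64(179.04693455183155))
[[ 71  71  71  71  71  72  71  71  69  70  71  70  72  72  71  72  72  72
   72]
 [ 71  72  71  72 162 150  96  70  69  69  70  72  70  71  72  71  72  72
   72]
 [ 71  70  70  72 173 182 185 181 173 142  75  70  71  71  70  72  72  71
   72]
 [ 70  70  70  90 182 180 187 185 185 182 184 167 149 111  71  70  70  71
   70]
 [ 71  70  70 172 187 184 182 144 140 188 187 192 188 180 178 163 142  75
   72]
 [ 70  69  70 172 191 180 136 140 109  89  83 149 149 185 188 190 193 183
  165]
 [ 70  69  86 190 187 183 129 102  72  72  74  82 129 135 152 185 185 180
  188]
 [ 70  70 147 190 190 191 126  82  72  71  65  71 125 135 140 180 190 194
  190]
 [ 70  69 185 185 178 158 127  87  56  52  52  72 125 130 122 180 184 188
  176]
 [ 68  68 190 174 185 138 129 109  77  69  72 110 128 131 106 167 188 188
  183]
 [ 69 137 194 180 184 141 132 127  92  87  93  93 132 132 113 179 182 183
  178]
 [ 68 169 193 189 192 147 139 131 128 113 116 136 135 136 117 184 191 178
  183]
 [ 69 178 183 180 184 102 130 133 135 139 143 138 146 112 167 183 184 189
  190]
 [ 89 187 184 181 192 114  73  78  93 110 135 147 154 129 178 192 181 192
  188]
 [173 185 185 188 183 141  76  76  76  76  74  84 100 113 180 192 183 187
  181]
 [171 182 183 185 188 189 185 174 154 100  76  77  77  98 192 190 186 182
  178]]
[ 6  6  8  8 52] [268.5 175.5] [0.65702543 0.15865699 0.17      ]
```

The dark stopper sits over the amber bottle, with the body centred on the mat. Everything is in place, so I'll hand in.

```bash
python3 -c "
from station import *
print(finish_job())"
```

```text
the job is handed in; nothing more can be done
None
```

The job is handed in, with no verdict returned: the amber bottle stands upright within about 1 mm of the mat's centre, its black stopper is seated, and both rods are in the rack with shoulders up to the front plate (holes 0 and 3), rod1 after being knocked aside mid-run.

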